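Centre a bottle on a magnetic stirrer and switch it on

TASK

The white bottle with the red cap stands too far to one side of the small round plate of the magnetic stirrer, where its stirring bar would be thrown off. Nudge it with light taps of the fingertips, low on its side, until it stands upright in the middle with an even ledge of plate all round; do not pinch, lift or tip it, and leave the amber bottle and the beaker alone. Then press the raised front end of the stirrer's rocker switch down so that it stays on.

Things in the scene. Friction and masses are not known exactly. Their poses are not given: they have to be found in the camera images.
- bottle: White plastic bottle with a red screw cap, 45 mm in diameter, 82 mm tall, straight-sided for the lower 50 mm, 0.07 to 0.14 kg; origin at the centre of its underside, z up. It slides on the plate when touched low (10 to 25 mm above the plate) and tips over when touched higher, as by a part of the hand that bulges above the fingertips.
- plate_centre (a point): Centre of the top face of the stirrer's round bare steel plate, 80 mm in diameter, 58 mm above the worktop. The grey case under it is fixed, 172 mm deep and 120 mm wide, its flat top 46 mm above the worktop. Axes: x to the stirrer's back, y to its left, z up; the case's middle lies 35 mm to the front (-x) of this point.
- rocker_front (a point): Middle of the upper face of the front half of the black rocker switch (36 mm long front to back, 21 mm wide, pivot at its middle), 102 mm to the front and 26 mm to the right of the plate's centre; a round knob stands to its left. Off: this half slopes up to the front end, 59 mm above the worktop. On: it lies level at 53 mm, the bezel round it at 50 mm.
- rocker (a joint): Rocker switch angle: 0 off (front end up), 0.35 rad fully on (front end pressed down). Takes about 3 N on the front half and stays where it is left; stops hard at both ends.
- amber_bottle: Bystander: brown glass bottle with a black cap, 49 mm in diameter, 96 mm tall, on the worktop to one side of the stirrer; origin at the centre of its underside.
- beaker: Bystander: clear glass beaker, 54 mm in diameter, 72 mm tall, on the worktop to one side of the stirrer; origin at the centre of its underside.
Not all that is in view belongs to the job. What is shaped like the bottle but blue, green or yellow is not meant.

How it is judged:
By the outcome, as a careful person would: the job done as asked, in the order asked, and still so for the second after the job is handed in, with the robot touching nothing.
It also fails if it takes over 48 s, if anything falls off the work surface, if the arm or the gripper's body presses on something with over 40 N, if the wrist force passes 120 N, or if a joint passes its speed limit or range.

ROBOT

A 7-joint arm with a two-finger parallel gripper is mounted at the origin on a cart in front of the work surface, level with it; the furniture and walls round the work are solid. World frame = base frame: x ahead of the robot, y to its left, z up, the work surface at z = 0. Lengths are in m, angles in degrees, forces in N, time in s.
With the tool pointing down it reaches from about 0.4 to 0.9 m from the base axis. Payload 5.5 kg.
Tool frame: the origin (TCP) lies midway between the tips of the shut fingers; the grasp point (between the pads) lies 19 mm behind it; y points along the fingers, x is the direction in which the jaws open and shut, and the axes are right-handed (so a half turn about y gives the same grasp; the last joint's range is limited). The gripper opens to 85 mm and grips with 20 to 120 N. Pads are 22 mm wide; open, the fingers measure 114 mm over their backs; the gripper's body (76 mm by 85 mm) begins 54 mm behind the grasp point. The pads swing forward as they close: fully open they stand 13 mm farther back than shut.
Start: joints at [90.195, 28.699, -24.465, 88.831, 12.651, 65.22, -12.049], TCP at [0.167, -0.628, 0.204] pointing down, gripper open.
Joint ranges: [-164.97, 164.97], [-17.58, 116.51], [-87.97, 89.64], [11.32, 138.91], [-80.73, 260.73], [10.89, 115.49], [-147.41, 147.41]. Speed limits (degrees/s): [147.25, 147.25, 180, 180, 180, 180, 180].

INTERFACE

Orientations are given as [roll, pitch, yaw] about the fixed x, y, z axes, in that order (R = Rz(yaw) Ry(pitch) Rx(roll)).
In Python, from cell import * gives the robot as it stands. The module is installed in compiled form; this text tells all that it offers.
- The arm moves only by the tool carry_out, never from a script. Its argument "steps" is text: rows parted by semicolons, each of 7 numbers parted by spaces: the opening, from 0 (shut) to 1 (fully open), then the shift along the tool's x, y, z in mm, then the turn, a rotation vector about the tool's x, y, z in degrees. In form: jaw tx ty tz ax ay az; .... A call has 1 to 8 rows; each row is the pose to reach, as a shift and turn from the pose commanded when the call began, along the tool's axes at that moment; what a row does not reach only later rows make up. A row lasts 1/12 s, in which the tool goes at most 41.7 mm and 7.16 degrees, less where a joint would pass 70% of its speed; a pose out of reach is approached as far as the arm can. A call with a gripper value outside its range is refused whole. The fingers move at their own pace and stop on an object; the grip force is fixed at half the most. Time passes only in rows, so rows that repeat a pose let the fingers close. It gives the time, the measured TCP pose, the force and the opening at its end, in the units of the state.
- observe(): the state, without advancing time (a new reading comes with each control period).
- read_camera(name): name is "side" or "top" or "wrist"; returns a dict with "img" (420x560x3 uint8, blue, green, red), "mtx" (3x3 intrinsics, pixels), "k1" (the pictures are not rectified: a ray, as slopes to the right and down, at radius r is drawn at 1 + k1 r^2 times it, then the intrinsics apply), "pose" (4x4, takes a point from camera to world coordinates). Camera axes: x right, y down, z forward; pixel columns grow to the right and rows downward; lengths in m; the calibration is good to about 2 mm. A picture is of the moment at which its call begins. There is no depth.
- job_done(): hands the job in, once; it reports no verdict.
The state is a dict: "clock": time; "joint_positions": joint angles; "qd": joint speeds; "tau": joint torques, N m; "tool_pos": TCP position; "tool_rot": TCP orientation; "force": force on the tool from outside, world axes, zero at the start; "moment": the same for the moment, N m; "gripper_width": opening from 0.0 (shut) to 1.0 (fully open).
Only numpy, scipy, OpenCV 4.12 (cv2) and the standard library are available. Lean on these libraries where they do the work, as an engineer would, in place of code of your own. Each camera call takes 0.05 s, during which the arm holds its last target.

## Working session

There is one attempt and no reset: what is moved stays moved. The work goes in short steps, Python scripts to look and compute and a tool call to move; the robot and the scene stay as the last step left them, time stands still between calls to the robot, and variables do not carry over. Pictures are saved under pics/ and viewed, and the job is handed in when it is done.

Besides the shell and the picture viewer there is one more tool, called after "Emit:" as a command line: name --argument value ..., lists and objects as JSON in quotes. carry_out: Moves the arm, as the interface text tells. Its arguments: {"type":"object","properties":{"steps":{"type":"string"}},"required":["steps"]}

```bash
mkdir -p pics; python3 - <<'E'
from cell import *
import cv2
s=observe(); print(s)
for n in ["side","top","wrist"]:
    c=read_camera(n); cv2.imwrite(f"pics/{n}0.png",c["img"]); print(n,c["mtx"].tolist(),c["k1"],c["pose"].round(3).tolist())
E
```

```text
{'clock': 0.0, 'joint_positions': array([ 90.19498232,  28.75349492, -24.45038497,  88.89279024,
        12.65227331,  65.22023961, -12.04887416]), 'qd': array([ 0.03642199,  0.0553709 ,  0.01603913, -0.00478721,  0.01698179,
       -0.05398493, -0.02217855]), 'tau': array([ 1.26870118e-04, -5.69523847e+01, -5.81596524e+00, -2.80934125e+01,
        1.05739071e-02,  1.20901479e-02,  4.26951445e-06]), 'tool_pos': array([ 0.16669805, -0.62747342,  0.20284871]), 'tool_rot': array([-89.99909882,   0.1130784 , -75.11292546]), 'force': array([0.65744602, 0.39502455, 0.27545753]), 'moment': array([-0.01941923, -0.01002815,  0.04648611]), 'gripper_width': 0.9980351522027858}
side [[516.2914568535928, 0.0, 285.71471409074127], [0.0, 516.2914568535928, 214.1496653462205], [0.0, 0.0, 1.0]] -0.14432468703192058 [[0.724, 0.57, -0.388, 0.89], [0.689, -0.608, 0.393, -0.592], [-0.012, -0.552, -0.834, 0.937], [0.0, 0.0, 0.0, 1.0]]
top [[491.763073981415, 0.0, 280.2486745361013], [0.0, 491.763073981415, 206.37814385341807], [0.0, 0.0, 1.0]] 0.05920974480341147 [[0.017, -0.982, 0.186, 0.319], [-0.999, -0.023, -0.032, -0.139], [0.036, -0.185, -0.982, 0.957], [0.0, 0.0, 0.0, 1.0]]
wrist [[310.88885297210413, 0.0, 280.00300252915366], [0.0, 310.88885297210413, 208.6139978298486], [0.0, 0.0, 1.0]] -0.046396180915860154 [[0.257, -0.928, -0.269, 0.235], [-0.966, -0.247, -0.07, -0.61], [-0.001, 0.278, -0.961, 0.372], [0.0, 0.0, 0.0, 1.0]]
```

View pics/side0.png

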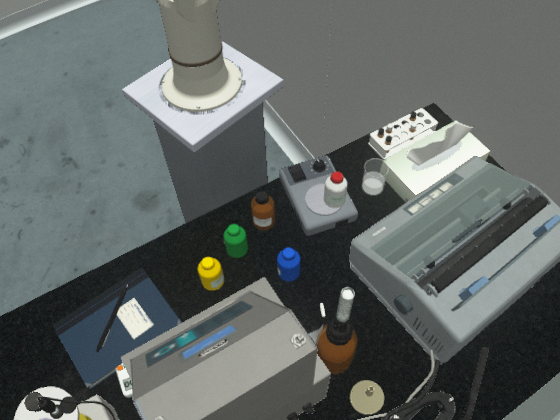

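View pics/top0.png

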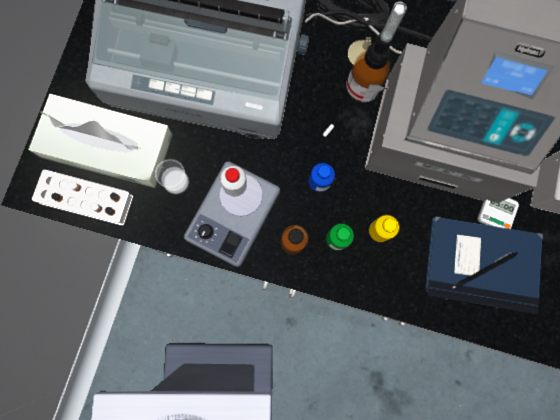

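View pics/wrist0.png

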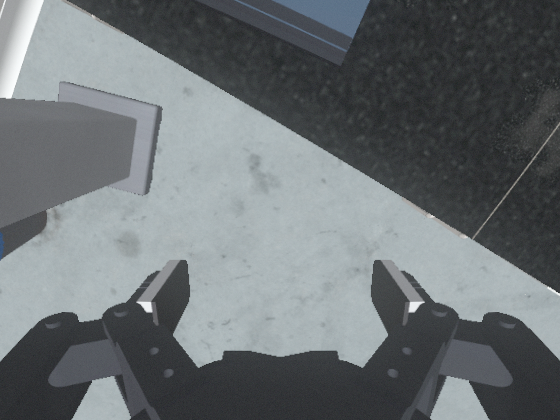

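The side view shows the white bottle with the red cap at about (336,188) on the stirrer. The top view shows it at (232,178) on the plate centred near (240,195), with the switch at (231,243) and the knob at (205,232). Amber is at (294,238) and the beaker at (173,177).

Could be mistaken for it: blue (321,175), green (340,235), yellow (384,228), amber (294,238) and the large brown bottle (368,80). The choice is the one at (232,178), white with a red cap.

```bash
cat > h.py <<'E'
from cell import *
import cv2, numpy as np
def cam(n): return read_camera(n)
def und(c,uv):
    K=c["mtx"]; d=np.array([c["k1"],0,0,0,0.])
    return cv2.undistortPointsIter(np.array(uv,float).reshape(-1,1,2),K,d,None,None,(3,50,1e-12)).reshape(-1,2)
def ray(c,uv):
    p=und(c,uv); v=np.c_[p,np.ones(len(p))]@c["pose"][:3,:3].T
    return c["pose"][:3,3],v
def cast(c,uv,z):
    o,v=ray(c,uv); return o+v*((z-o[2])/v[:,2])[:,None]
def proj(c,P):
    T=np.linalg.inv(c["pose"]); 
    return cv2.projectPoints(np.array(P,float).reshape(-1,1,3),cv2.Rodrigues(T[:3,:3])[0],T[:3,3],c["mtx"],np.array([c["k1"],0,0,0,0.]))[0].reshape(-1,2)
def tri(c1,uv1,c2,uv2):
    o1,v1=ray(c1,[uv1]);o2,v2=ray(c2,[uv2]);v1=v1[0]/np.linalg.norm(v1);v2=v2[0]/np.linalg.norm(v2)
    A=np.c_[v1,-v2];t=np.linalg.lstsq(A,o2-o1,rcond=None)[0]
    a,b=o1+v1*t[0],o2+v2*t[1];return (a+b)/2,np.linalg.norm(a-b)
def crop(c,x0,y0,x1,y1,name,k=5):
    cv2.imwrite("pics/"+name,cv2.resize(c["img"][y0:y1,x0:x1],None,fx=k,fy=k,interpolation=cv2.INTER_CUBIC))
def redmask(c):
    h=cv2.cvtColor(c["img"],cv2.COLOR_BGR2HSV)
    return ((((h[...,0]<8)|(h[...,0]>172))&(h[...,1]>150)&(h[...,2]>90))*255).astype(np.uint8)
E
python3 - <<'E'
from h import *
t=cam("top");s=cam("side")
crop(t,160,150,300,270,"topc.png"); crop(s,260,140,400,260,"sidec.png")
for c in (t,s):
    m=redmask(c); n,l,st,ce=cv2.connectedComponentsWithStats(m); print([(st[i].tolist(),ce[i].round(1).tolist()) for i in range(1,n) if st[i][4]>15])
E
```

```text
[([347, 83, 16, 15, 31], [353.6, 91.8]), ([226, 168, 13, 14, 142], [231.9, 174.8])]
[([331, 171, 12, 12, 102], [336.7, 176.9])]
```

View pics/topc.png

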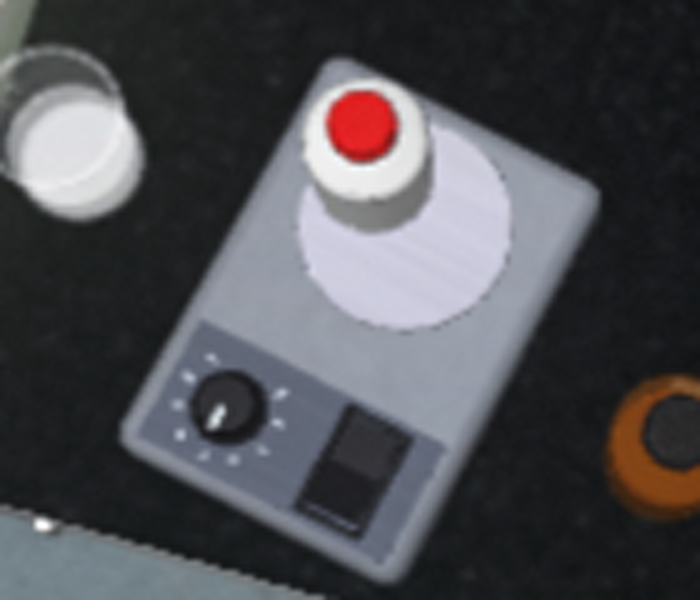

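View pics/sidec.png

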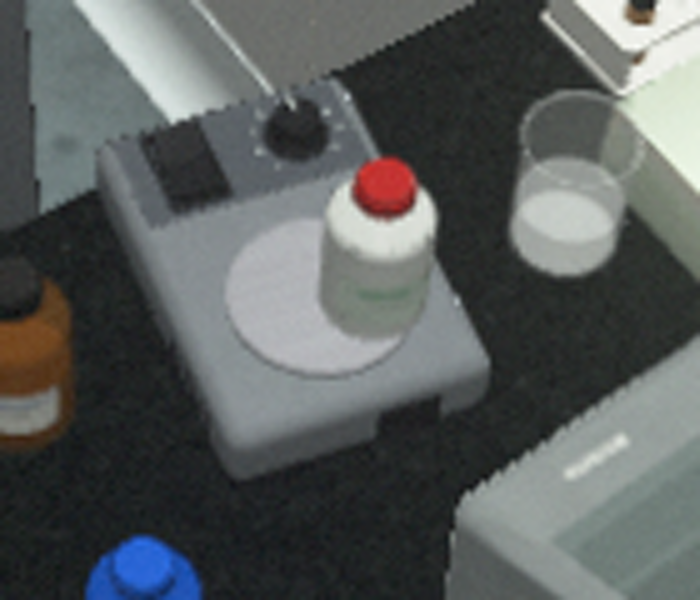

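```bash
python3 - <<'E'
from h import *
from scipy.optimize import least_squares
t=cam("top");s=cam("side")
def fitc(P,R=None):
    f=lambda p:np.hypot(P[:,0]-p[0],P[:,1]-p[1])-(R if R else p[2])
    r=least_squares(f,list(P.mean(0)[:2])+([] if R else [.04]),loss="soft_l1",f_scale=.001);return r.x,np.abs(r.fun).max()
def full(uv,off): return np.array(uv,float)/5+np.array(off)-0.4
T=full([(298,230),(405,330),(512,215),(495,165),(440,127),(330,297),(480,295),(310,270),(360,322),(450,320),(505,250)],(160,150))
S=full([(226,285),(233,320),(260,352),(300,372),(340,376),(380,362),(238,252),(265,230),(300,220)],(260,140))
for z in (.050,.058,.066):
    print(z,fitc(cast(t,T,z)),fitc(cast(s,S,z)))
# bottle cap top centre
ct=full([(362,126)],(160,150))[0]; cs=full([(387,180)],(260,140))[0]
print("cap",tri(t,ct,s,cs), cast(t,[ct],.14),cast(s,[cs],.14))
# rocker corners, case corners
names=dict(rk_back_l=(348,402),rk_back_r=(414,437),rk_front_l=(298,508),rk_front_r=(362,538))
for k,v in names.items():print(k,cast(t,full([v],(160,150)),.053).round(4))
bot=full([(335,62),(600,195),(395,583),(122,432)],(160,150))
print("case",cast(t,bot,.046).round(4))
print("amber cap",cast(t,full([(680,430)],(160,150)),.096),"beaker base",cast(t,full([(82,155)],(160,150)),.02))
# bottle base arcs
bT=full([(316,180),(335,215),(360,228),(375,230),(400,225),(425,200)],(160,150))
bS=full([(320,300),(330,318),(350,330),(378,335),(400,332),(420,318)],(260,140))
for c,b in((t,bT),(s,bS)):print("bottle base",fitc(cast(c,b,.058),.0225))
E
```

```text
0.05 (array([ 0.51240235, -0.09408591,  0.0399661 ]), np.float64(0.0011716996322280737)) (array([ 0.50860888, -0.08952114,  0.04093427]), np.float64(0.0010410502713076863))
0.058 (array([ 0.51070121, -0.09448177,  0.0396135 ]), np.float64(0.001160218184722478)) (array([ 0.51204529, -0.09405762,  0.04056431]), np.float64(0.001030272875366306))
0.066 (array([ 0.50900006, -0.09487765,  0.0392609 ]), np.float64(0.0011487589533642206)) (array([ 0.51548169, -0.09859409,  0.04019437]), np.float64(0.0010195245397674746))
cap (array([ 0.52811324, -0.08201608,  0.13798068]), np.float64(0.0016392020091792084)) [[ 0.52705278 -0.08279028  0.14      ]] [[ 0.52945246 -0.08257509  0.14      ]]
rk_back_l [[ 0.4441 -0.0753  0.053 ]]
rk_back_r [[ 0.4316 -0.1     0.053 ]]
rk_front_l [[ 0.4046 -0.0586  0.053 ]]
rk_front_r [[ 0.3941 -0.0823  0.053 ]]
case [[ 0.5758 -0.0652  0.046 ]
 [ 0.5264 -0.1673  0.046 ]
 [ 0.3784 -0.0945  0.046 ]
 [ 0.4321  0.0078  0.046 ]]
amber cap [[ 0.43072792 -0.19547133  0.096     ]] beaker base [[0.54300096 0.03311226 0.02      ]]
bottle base (array([ 0.53077621, -0.08255626]), np.float64(0.0006819738689834848))
bottle base (array([ 0.52640766, -0.07887643]), np.float64(0.0005520797094796526))
```

```bash
python3 - <<'E'
from h import *
t=cam("top");s=cam("side")
crop(t,80,60,320,200,"topp.png",3); crop(s,330,150,560,370,"sidep.png",2)
E
cat >> h.py <<'E'
from scipy.spatial.transform import Rotation as Ro
def rot(az,tilt):
    # tool y down, tool z horizontal at azimuth az; tilt>0: fingertips lead to -z side (hand leans to +z)
    a,b=np.radians([az,tilt]); zh=np.array([np.cos(a),np.sin(a),0]);up=np.array([0,0,1.])
    y=-np.cos(b)*up-np.sin(b)*zh; z=np.cos(b)*zh-np.sin(b)*up; return np.c_[np.cross(y,z),y,z]
def rel(p0,R0,p1,R1):
    return (R0.T@(np.array(p1)-p0)*1000).round(1), Ro.from_matrix(R0.T@R1).as_rotvec(degrees=True).round(2)
def pose():
    o=observe(); return o["tool_pos"],Ro.from_euler("xyz",o["tool_rot"],degrees=True).as_matrix(),o
E
```

```text
(no output)
```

View pics/topp.png

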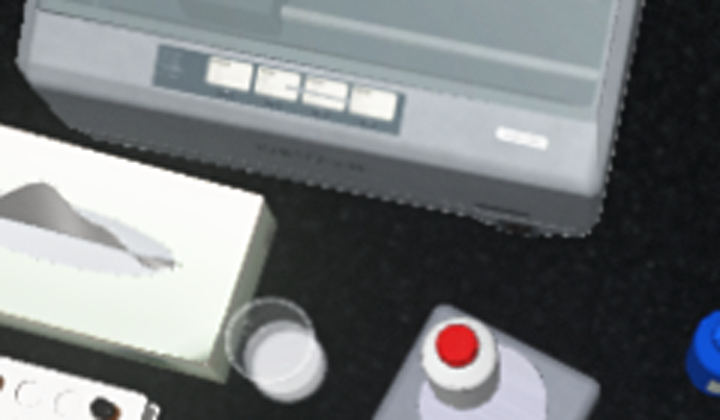

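View pics/sidep.png

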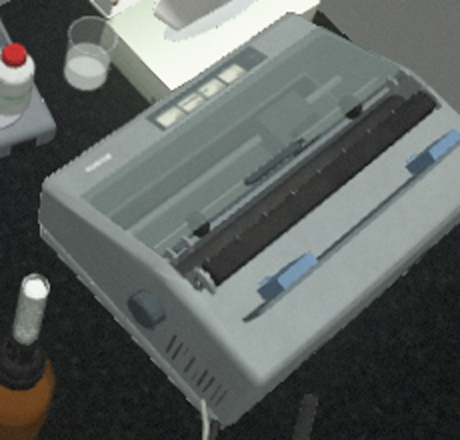

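```bash
python3 - <<'E'
from h import *
t=cam("top");s=cam("side")
print("printer corner",tri(t,(278.5,122),s,(352.5,241)))
print("panel corner",tri(t,(80+400/3,60+132/3),s,(330+158/2,150+130/2)))
print("front edge cast .1",cast(t,[(278,125),(190,103),(140,92)],.1).round(3).tolist())
print("tissue",cast(t,[(168,127)],.07))
p0=np.array([.167,-.628,.204]);R0=rot(14.887,0);print(np.round(R0-pose()[1],3))
d=-np.array([.0168,.0130,0]);d/=np.linalg.norm(d);az=np.degrees(np.arctan2(-d[1],-d[0]));print(d,az)
R1=rot(az,12)
for p in ([.25,-.45,.30],[.564,-.053,.30],[.564,-.053,.20]):
    print(p,rel(p0,R0,p,R1))
E
```

```text
printer corner (array([ 0.63594325, -0.16073006,  0.10917138]), np.float64(0.0013285171089866877))
panel corner (array([ 0.67400555, -0.03760041,  0.09808058]), np.float64(0.009753707854954023))
front edge cast .1 [[0.633, -0.161, 0.1], [0.67, 0.001, 0.1], [0.688, 0.092, 0.1]]
tissue [[0.63349091 0.04417966 0.07      ]]
[[ 0. -0. -0.]
 [ 0. -0.  0.]
 [ 0. -0. -0.]]
[-0.7908707  -0.61198328 -0.        ] 37.73304559418831
[0.25, -0.45, 0.3] (array([-150.7,  -96. ,  125.9]), array([-11.84, -22.76,  -2.39]))
[0.564, -0.053, 0.3] (array([-453.7,  -96. ,  531.4]), array([-11.84, -22.76,  -2.39]))
[0.564, -0.053, 0.2] (array([-453.7,    4. ,  531.4]), array([-11.84, -22.76,  -2.39]))
```

Emit:
carry_out --steps "0 0 -40 0 0 0 0; 0 -10 -80 10 0 0 0; 0 -35 -96 35 0 0 0; 0 -60 -96 65 0 0 0; 0 -85 -96 95 0 0 0; 0 -110 -96 125 0 0 0; 0 -135 -96 155 0 0 0; 0 -160 -96 185 0 0 0"

```text
clock: 1.22
tool_pos: [0.3055, -0.4244, 0.3003]
tool_rot: [-90.0, -0.1, -75.1]
force: [0.5, -0.1, -0.1]
gripper_width: -0.001
```

Emit:
carry_out --steps "0 -26 0 31 0 0 0; 0 -52 0 61 -1 -3 0; 0 -78 0 92 -3 -6 0; 0 -104 0 122 -4.5 -9 -0.5; 0 -130 0 153 -6 -12 -1; 0 -156 0 183 -8 -15 -1.5; 0 -182 0 214 -10 -19 -2; 0 -208 0 245 -11.84 -22.76 -2.39"

```text
clock: 1.88
tool_pos: [0.489, -0.1607, 0.3006]
tool_rot: [-102.1, -0.1, -52.1]
force: [1.5, -0.4, -0.3]
gripper_width: 0.002
```

```bash
python3 - <<'E'
from h import *
R0=rot(14.887,0);p=np.array([.167,-.628,.204])+R0@np.array([-368,-96,430])/1000
R=R0@Ro.from_rotvec([-11.84,-22.76,-2.39],degrees=True).as_matrix()
print(p,pose()[0], pose()[2]["joint_positions"])
t=cam("top")
crop(t,80,60,360,270,"t1.png",2)
for q in ([.564,-.053,.30],[.564,-.053,.15]): print(rel(p,R,q,rot(37.733,12)))
E
```

```text
[ 0.48802261 -0.16187933  0.3       ] [ 0.48896411 -0.16070481  0.30058804] [ 46.10970385  19.25063782 -47.25195964  94.85076101  21.55569233
  82.44494054 -57.68240915]
(array([-39.6, -26.3, 124. ]), array([-0., -0., -0.]))
(array([-39.6, 120.4, 155.1]), array([-0., -0., -0.]))
```

View pics/t1.png

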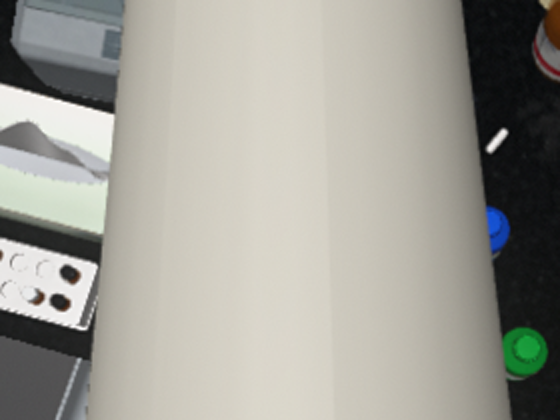

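Emit:
carry_out --steps "0 -13 -8 36 0 0 0; 0 -26 -17 72 0 0 0; 0 -36 -26 108 0 0 0; 0 -39.6 -26 124 0 0 0; 0 -39.6 10 132 0 0 0; 0 -39.6 47 139.5 0 0 0; 0 -39.6 84 147.5 0 0 0; 0 -39.6 120.5 155 0 0 0"

```text
clock: 2.6
tool_pos: [0.564, -0.0534, 0.1484]
tool_rot: [-102.0, -0.0, -52.3]
force: [0.7, 0.1, -0.0]
gripper_width: -0.003
```

```bash
python3 - <<'E'
from h import *
print(pose()[0],pose()[2]["joint_positions"].round(1),pose()[2]["tool_rot"])
s=cam("side"); crop(s,240,60,440,260,"s2.png",3)
w=cam("wrist"); cv2.imwrite("pics/w2.png",w["img"])
E
```

```text
[ 0.56398858 -0.05341293  0.14839783] [ 29.4  35.3 -44.4  95.1  30.6  72.6 -76.9] [-1.01955991e+02 -3.52086319e-02 -5.22743945e+01]
```

View pics/s2.png

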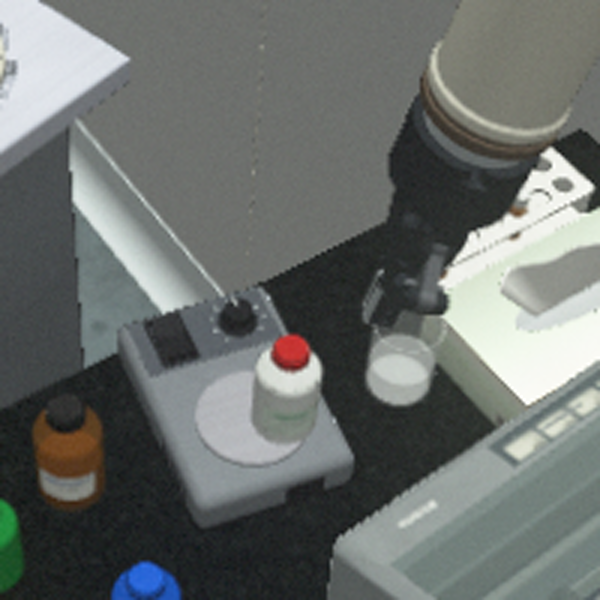

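View pics/w2.png

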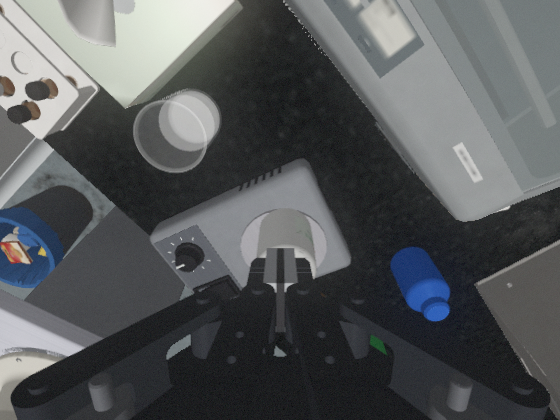

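Emit:
carry_out --steps "0 0 30 6.4 0 0 0; 0 0 55 11.7 0 0 0; 0 0 70 14.9 0 0 0; 0 0 76.8 16.3 0 0 0; 0 0 76.8 16.3 0 0 0"

```text
clock: 3.12
tool_pos: [0.5637, -0.0535, 0.0713]
tool_rot: [-102.0, 0.0, -52.3]
force: [0.2, 0.2, -0.5]
gripper_width: 0.003
```

```bash
python3 - <<'E'
from h import *
print(pose()[0],pose()[2]["joint_positions"].round(1),pose()[2]["tool_rot"])
s=cam("side"); crop(s,240,60,440,260,"s3.png",3)
w=cam("wrist"); cv2.imwrite("pics/w3.png",w["img"])
E
```

```text
[ 0.56373534 -0.05352806  0.07134302] [ 27.5  40.7 -41.6  97.8  34.7  66.  -80.3] [-1.02039582e+02  3.47033833e-02 -5.22879079e+01]
```

View pics/s3.png

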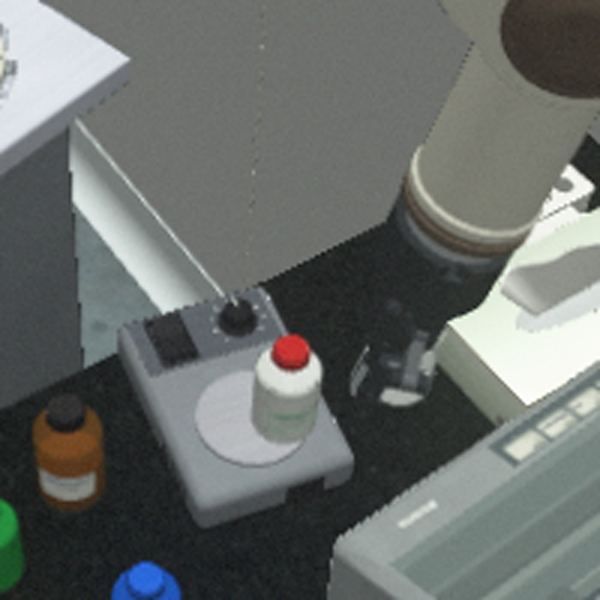

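View pics/w3.png

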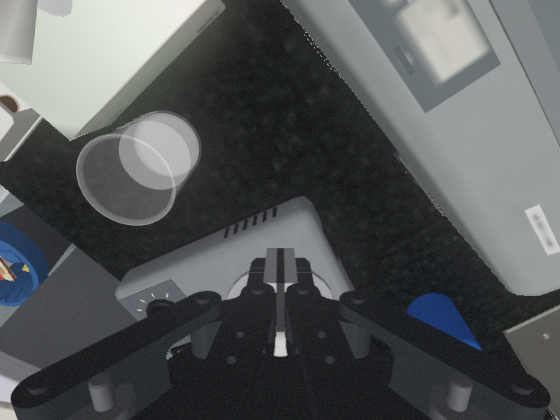

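```bash
python3 - <<'E'
from h import *
s=cam("side");w=cam("wrist");p,R,_=pose()
for q in (p,p+R@[0,-.02,0],p+R@[0,0,-.011],[.528,-.081,.058],[.5113,-.0943,.058]): print(q, (proj(s,[q])-[240,60])*3, proj(w,[q]))
b=s["img"][60:260,240:440]; b=cv2.convertScaleAbs(b,alpha=2.5,beta=20); cv2.imwrite("pics/s3b.png",cv2.resize(b,None,fx=3,fy=3,interpolation=cv2.INTER_CUBIC))
E
```

```text
[ 0.56527745 -0.05316939  0.07315516] [[351.77363116 410.314845  ]] [[279.88419433 244.00160356]]
[ 0.56851035 -0.05062255  0.09272713] [[360.84019726 393.90907974]] [[279.89601059 258.80258387]]
[ 0.55676032 -0.05975234  0.07541864] [[336.39498946 407.16823003]] [[279.88559065 261.16116243]]
[0.528, -0.081, 0.058] [[282.60956193 416.86420912]] [[278.70127908 286.71997303]]
[0.5113, -0.0943, 0.058] [[251.90184203 414.84315995]] [[279.16834485 308.82855   ]]
```

View pics/s3b.png

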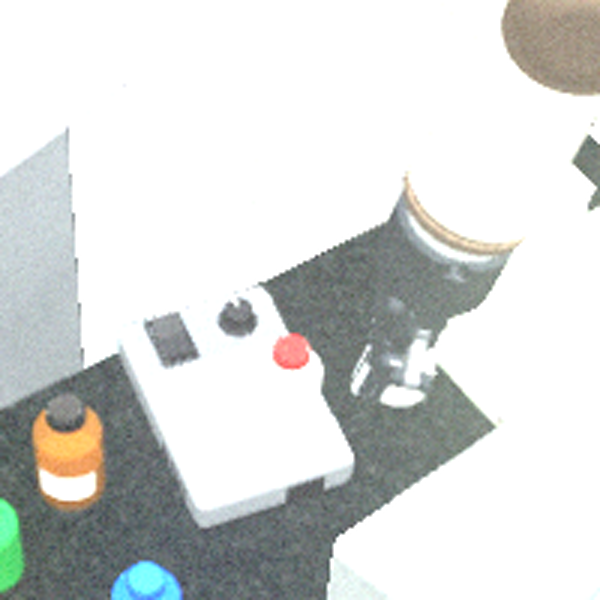

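Emit:
carry_out --steps "0 0 0.83 -3.9 0 0 0; 0 0 1.66 -7.8 0 0 0; 0 0 2.1 -9.8 0 0 0; 0 0 2.5 -11.7 0 0 0; 0 0 2.9 -13.7 0 0 0; 0 0 3.3 -15.6 0 0 0; 0 0 3.7 -17.6 0 0 0; 0 0 3.7 -17.6 0 0 0"

```text
clock: 3.98
tool_pos: [0.5492, -0.0647, 0.0713]
tool_rot: [-102.0, 0.0, -52.3]
force: [1.2, -0.2, -0.7]
gripper_width: -0.001
```

```bash
cat > look.py <<'E'
from h import *
import sys
s=cam("side"); crop(s,280,120,400,220,sys.argv[1],6)
m=redmask(s); n,l,st,ce=cv2.connectedComponentsWithStats(m)
i=1+np.argmax(st[1:,4]); print("red",st[i],ce[i]); print("pose",pose()[0],pose()[2]["force"])
E
python3 look.py s4.png
```

```text
red [331 171  12  12 104] [336.76923077 176.89423077]
pose [ 0.5494807  -0.06452427  0.07131533] [ 1.07250878  0.88847472 -0.04824942]
```

View pics/s4.png

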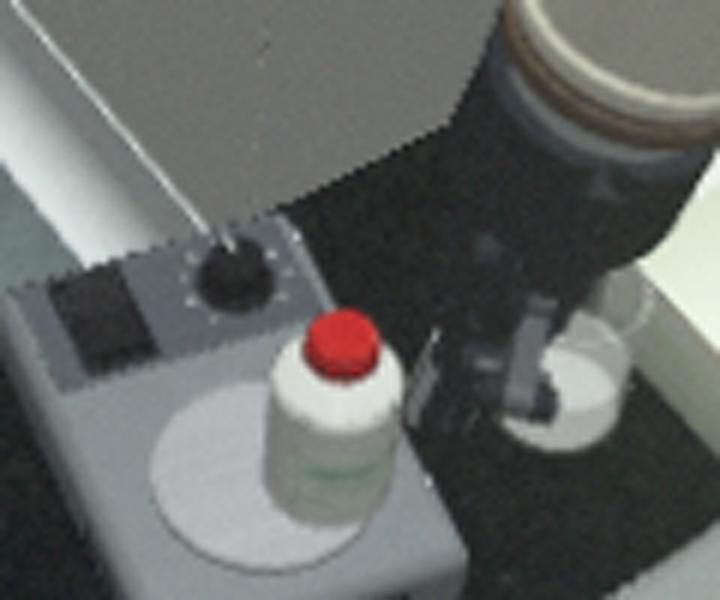

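Emit:
carry_out --steps "0 0 0.4 -2 0 0 0; 0 0 0.8 -4 0 0 0; 0 0 1.2 -6 0 0 0; 0 0 1.7 -8 0 0 0; 0 0 1.7 -8 0 0 0"

```text
clock: 4.45
tool_pos: [0.5428, -0.0697, 0.0714]
tool_rot: [-102.0, -0.0, -52.3]
force: [0.2, 1.0, 0.1]
gripper_width: -0.0
```

```bash
python3 look.py s5.png
```

```text
red [327 172  12  11 100] [332.92 176.48]
pose [ 0.5429315  -0.06959515  0.07134948] [1.23309338 0.3588772  1.12937769]
```

View pics/s5.png

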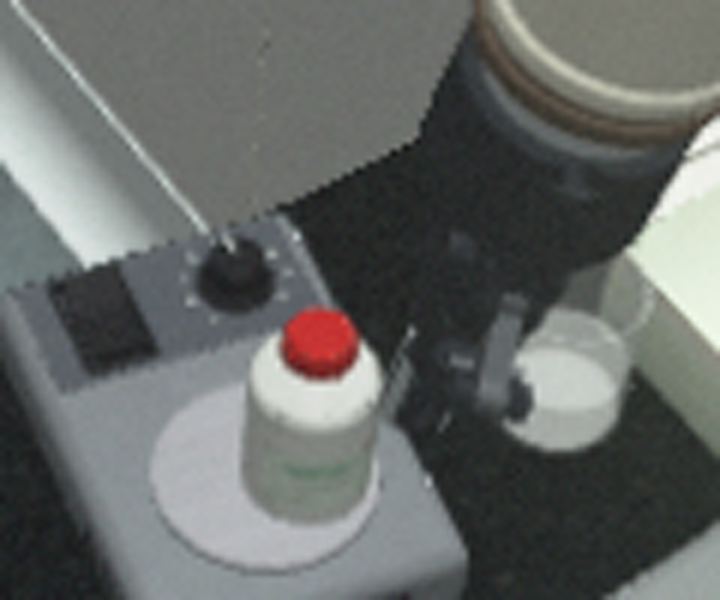

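Emit:
carry_out --steps "0 0 0.4 -2 0 0 0; 0 0 0.8 -4 0 0 0; 0 0 1.2 -6 0 0 0; 0 0 1.7 -8 0 0 0; 0 0 2.1 -10 0 0 0; 0 0 2.1 -10 0 0 0"

```text
clock: 5.0
tool_pos: [0.5347, -0.0761, 0.0713]
tool_rot: [-102.0, -0.0, -52.3]
force: [-0.0, 1.2, -0.5]
gripper_width: 0.001
```

```bash
python3 look.py s6.png
```

```text
red [322 171  12  11 102] [327.66666667 176.03921569]
pose [ 0.53477843 -0.07593815  0.0713679 ] [ 0.24282109 -0.97819743  0.0635044 ]
```

View pics/s6.png

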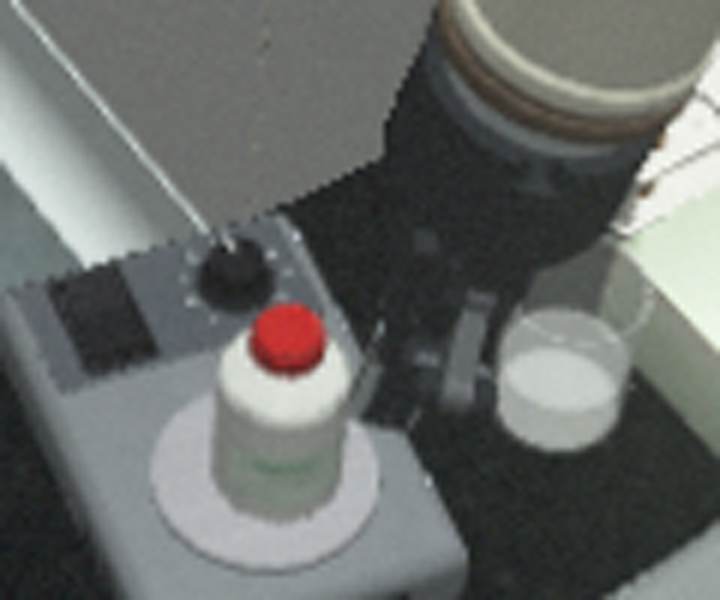

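```bash
python3 - <<'E'
from h import *
s=cam("side")
a=cast(s,[(336.75,176.9),(332.92,176.48),(327.67,176.04)],.135);print(a-a[0])
from scipy.optimize import least_squares
def fitc(P,R=None):
    f=lambda p:np.hypot(P[:,0]-p[0],P[:,1]-p[1])-(R if R else p[2])
    r=least_squares(f,list(P.mean(0)[:2])+([] if R else [.04]),loss="soft_l1",f_scale=.001);return r.x,np.abs(r.fun).max()
F=lambda uv:np.array(uv,float)/6+[280,120]-0.42
pl=cast(s,F([(150,470),(160,510),(190,545),(230,563),(270,570),(320,560),(360,530),(378,490),(375,455),(155,445),(175,415),(205,393)]),.058)
b=cast(s,F([(212,470),(222,492),(245,512),(275,522),(305,518),(328,503),(338,485)]),.058)
print(fitc(pl,.04),fitc(b,.0225))
print((fitc(b,.0225)[0]-fitc(pl,.04)[0])*1000)
E
```

```text
[[ 0.00000000e+00  0.00000000e+00  0.00000000e+00]
 [-6.15132128e-03 -4.35217170e-03  1.11022302e-16]
 [-1.43725622e-02 -1.05755092e-02  0.00000000e+00]]
(array([ 0.51122948, -0.09506061]), np.float64(0.0004368026734523772)) (array([ 0.51290306, -0.09027964]), np.float64(0.0005112447822000141))
[1.67357108 4.78097143]
```

Emit:
carry_out --steps "0 0 0.3 -1.3 0 0 0; 0 0 0.5 -2.4 0 0 0; 0 0 0.5 -2.4 0 0 0; 0 0 -1.5 8 0 0 0; 0 0 -4 20 0 0 0; 0 0 -40 15 0 0 0; 0 0 -78 7 0 0 0; 0 0 -115 0 0 0 0"

```text
clock: 5.77
tool_pos: [0.5544, -0.0591, 0.1846]
tool_rot: [-102.0, 0.1, -52.2]
force: [0.2, -0.4, 0.8]
gripper_width: -0.0
```

```bash
python3 - <<'E'
from h import *
d=-np.array([.0168,.0130,0]);d/=np.linalg.norm(d);R=rot(37.733,12)
p=np.array([.564,-.053,.0715])+d*(18+8.2+10.2)/1000+R@[0,-.115,0]
print(p,pose()[0])
print(rel(p,R,p+[0,0,.05],R),rel(p,R,[.42,-.165,.24],rot(37.733,0)))
s=cam("side"); crop(s,280,120,400,220,"s7.png",6)
E
python3 look.py s7.png
```

```text
[ 0.55412191 -0.06064378  0.18398697] [ 0.55440718 -0.05912308  0.18462991]
(array([  0. , -48.9, -10.4]), array([0., 0., 0.])) (array([   0.5,  -19.5, -177.9]), array([12., -0., -0.]))
red [321 171  12  11 102] [326.68627451 175.88235294]
pose [ 0.55931127 -0.05842072  0.19012443] [0.68837413 0.71940283 0.14307032]
```

View pics/s7.png

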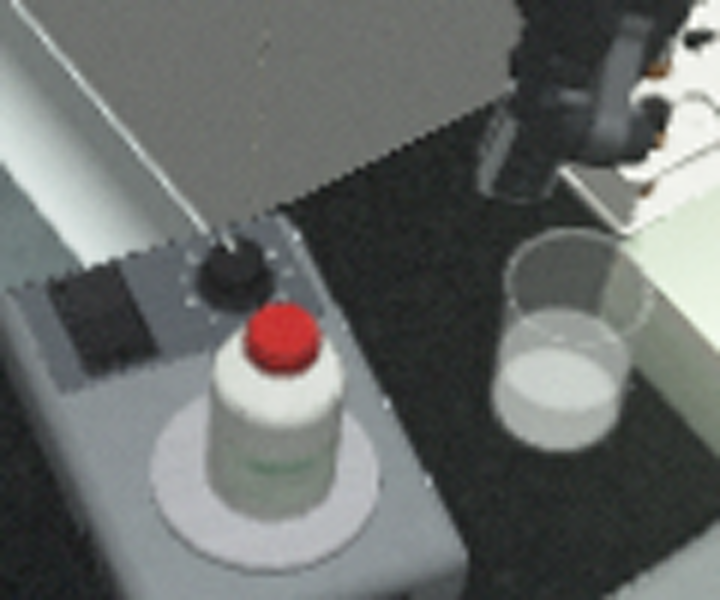

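Emit:
carry_out --steps "0 0 -30 -6 0 0 0; 0 0 -45 -30 0 0 0; 0 0 -43 -65 2 0 0; 0 0 -38 -100 5 0 0; 0 0 -32 -135 8 0 0; 0 0 -25 -165 11 0 0; 0 0.5 -19.5 -178 12 0 0; 0 0.5 -19.5 -178 12 0 0"

```text
clock: 6.53
tool_pos: [0.4163, -0.1693, 0.2395]
tool_rot: [-90.2, -0.0, -52.7]
force: [-0.2, 0.2, -0.5]
gripper_width: -0.001
```

```bash
python3 - <<'E'
from h import *
w=cam("wrist");cv2.imwrite("pics/w8.png",w["img"]);print(pose()[0],proj(w,[[.5113,-.0945,.058],[.409,-.073,.055]]))
E
```

```text
[ 0.41854212 -0.16743372  0.24003752] [[277.82244087  68.31517217]
 [206.80213138 135.00243801]]
```

View pics/w8.png

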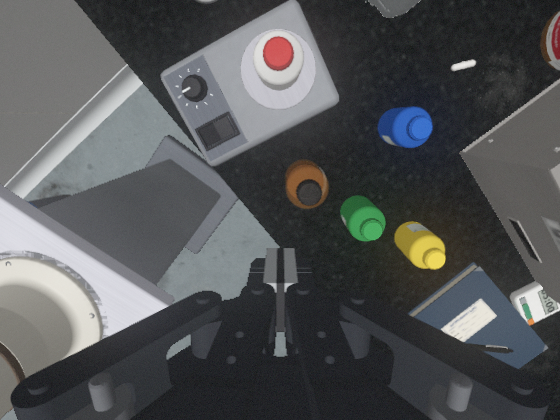

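```bash
python3 - <<'E'
from h import *
w=cam("wrist");crop(w,230,20,330,120,"w8c.png",6)
print(pose()[0])
E
```

```text
[ 0.4201583  -0.16581374  0.24035984]
```

View pics/w8c.png

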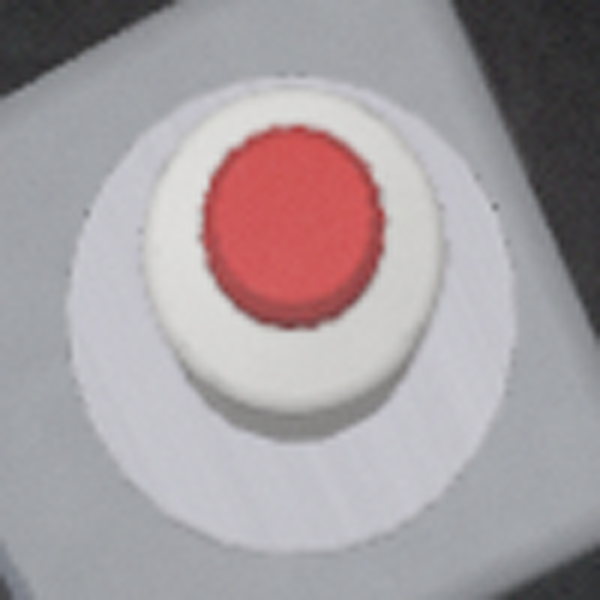

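```bash
cat > fit.py <<'E'
from h import *
from scipy.optimize import least_squares
def fitc(P,R=None):
    f=lambda p:np.hypot(P[:,0]-p[0],P[:,1]-p[1])-(R if R else p[2])
    r=least_squares(f,list(P.mean(0)[:2])+([] if R else [.04]),loss="soft_l1",f_scale=.001);return r.x,np.abs(r.fun).max()
E
python3 - <<'E'
from fit import *
w=cam("wrist");s=cam("side")
F=lambda uv:np.array(uv,float)/6+[230,20]-0.42
pl=cast(w,F([(68,315),(80,390),(110,450),(170,513),(230,545),(300,552),(370,540),(440,495),(490,430),(513,360),(517,300),(500,215),(450,140),(88,215),(135,145)]),.058)
b=cast(w,F([(215,408),(240,427),(265,437),(295,441),(325,438),(350,428),(380,408)]),.058)
A,B=fitc(pl),fitc(b,.0225); print(A,B,(B[0]-A[0][:2])*1000)
A=A[0][:2]
C=cast(w,F([(295,215)]),.14)[0];print("cap",C,(C[:2]-A)*1000)
m=redmask(s);n,l,st,ce=cv2.connectedComponentsWithStats(m);i=1+np.argmax(st[1:,4])
h=cv2.cvtColor(w["img"],cv2.COLOR_BGR2HSV)
print("tri cap", tri(w,F([(295,225)])[0],s,ce[i]))
F2=lambda uv:np.array(uv,float)/6+[280,120]-0.42
pl=cast(s,F2([(150,470),(160,510),(190,545),(230,563),(270,570),(320,560),(360,530),(378,490),(375,455),(155,445),(175,415),(205,393)]),.058)
b=cast(s,F2([(206,468),(218,490),(240,508),(270,519),(300,514),(322,500),(334,480)]),.058)
A,B=fitc(pl),fitc(b,.0225); print("side",A,B,(B[0]-A[0][:2])*1000)
E
```

```text
(array([ 0.5122322 , -0.09341398,  0.03948228]), np.float64(0.00031584026096583007)) (array([ 0.51438592, -0.09251342]), np.float64(0.00016785138568511937)) [2.1537253  0.90056074]
cap [ 0.51413963 -0.09248707  0.14      ] [1.90743518 0.92690507]
tri cap (array([ 0.51336362, -0.09326366,  0.13517792]), np.float64(0.0014307393190410818))
side (array([ 0.51125198, -0.09518116,  0.03982824]), np.float64(0.0003635889973586312)) (array([ 0.51058835, -0.09041166]), np.float64(0.0006533109821770557)) [-0.66363455  4.76950109]
```

```bash
python3 - <<'E'
from h import *
d=-np.array([.0168,.0130,0]);d/=np.linalg.norm(d);R=rot(37.733,12)
p1=np.array([.564,-.053,.0715])+d*(18+8.2+10.2)/1000+R@[0,-.115,0]
p=p1+R@np.array([.5,-19.5,-178])/1000; R0=R@Ro.from_rotvec([12,0,0],degrees=True).as_matrix()
print(p)
for q in ([.564,-.053,.24]+d*.020,[.564,-.053,.0715]+d*.026,[.564,-.053,.0715]+d*.041): print(q,rel(p,R0,q,R))
E
```

```text
[ 0.41993552 -0.16511054  0.24006913]
[ 0.54818259 -0.06523967  0.24      ] (array([-5.000e-01,  1.000e-01,  1.625e+02]), array([-12.,   0.,   0.]))
[ 0.54343736 -0.06891157  0.0715    ] (array([ -0.5, 168.6, 156.5]), array([-12.,   0.,   0.]))
[ 0.5315743  -0.07809131  0.0715    ] (array([ -0.5, 168.6, 141.5]), array([-12.,   0.,   0.]))
```

Emit:
carry_out --steps "0 0 0 40 0 0 0; 0 0 0 80 -3 0 0; 0 0 0 120 -7 0 0; 0 -0.5 0 155 -12 0 0; 0 -0.5 10 162.5 -12 0 0; 0 -0.5 50 162.5 -12 0 0; 0 -0.5 90 162.5 -12 0 0; 0 -0.5 120 162.5 -12 0 0"

```text
clock: 7.4
tool_pos: [0.5485, -0.0612, 0.1163]
tool_rot: [-102.0, 0.2, -51.9]
force: [-0.1, -0.4, -0.9]
gripper_width: 0.002
```

Emit:
carry_out --steps "0 0 25 5.3 0 0 0; 0 0 40 8.5 0 0 0; 0 0 47.5 10.1 0 0 0; 0 0 47.5 10.1 0 0 0"

```text
clock: 7.73
tool_pos: [0.5477, -0.064, 0.0698]
tool_rot: [-102.1, 0.1, -52.2]
force: [0.5, -0.2, -0.4]
gripper_width: -0.001
```

```bash
python3 look.py s9.png; python3 - <<'E'
from h import *
d=-np.array([.0168,.0130,0]);d/=np.linalg.norm(d)
print([.564,-.053,.0715]+d*.020, pose()[2]["tool_rot"])
E
```

```text
red [321 171  12  11 102] [326.68627451 175.88235294]
pose [ 0.54861893 -0.06425474  0.07135841] [0.76677317 0.28652176 0.09641261]
[ 0.54818259 -0.06523967  0.0715    ] [-1.01975355e+02  4.75476918e-02 -5.21870272e+01]
```

View pics/s9.png

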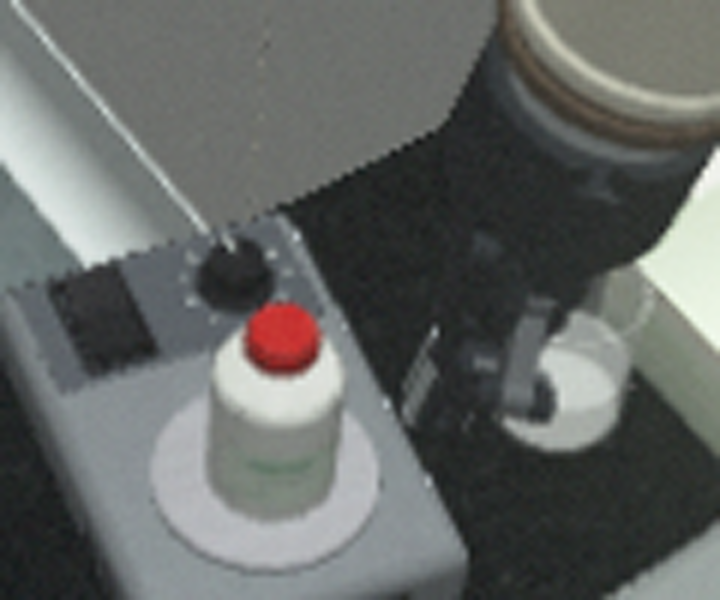

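Emit:
carry_out --steps "0 0 1 -5 0 0 0; 0 0 2.1 -10 0 0 0; 0 0 2.9 -14 0 0 0; 0 0 3.4 -16 0 0 0; 0 0 3.8 -18 0 0 0; 0 0 4.1 -19.5 0 0 0; 0 0 4.4 -20.5 0 0 0; 0 0 4.4 -20.5 0 0 0"

```text
clock: 8.45
tool_pos: [0.5316, -0.0785, 0.0716]
tool_rot: [-102.0, -0.0, -52.3]
force: [0.3, 0.0, 1.2]
gripper_width: 0.0
```

```bash
python3 look.py s10.png
```

```text
red [320 170  12  12 104] [325.54807692 175.75961538]
pose [ 0.53157826 -0.07842885  0.07149306] [ 0.37932705 -0.09522676  0.46683839]
```

View pics/s10.png

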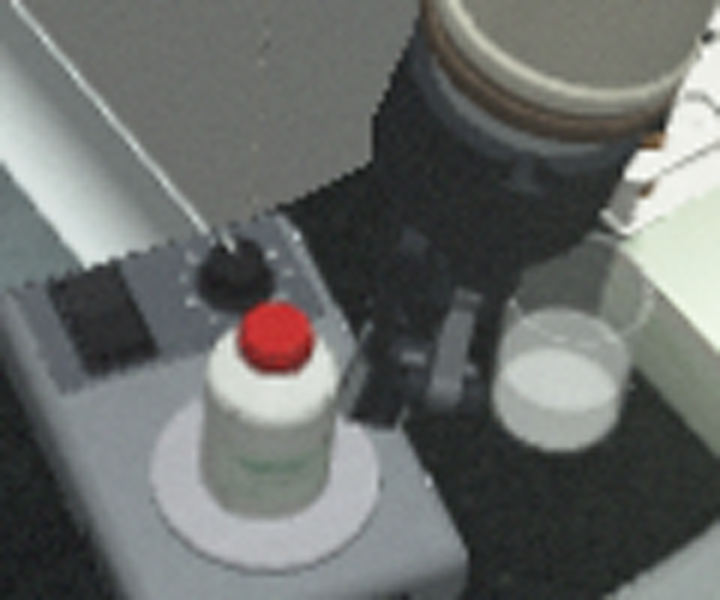

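Emit:
carry_out --steps "0 0 -1 6 0 0 0; 0 0 -4 20 0 0 0; 0 0 -40 16 0 0 0; 0 0 -78 8 0 0 0; 0 0 -116 0 0 0 0; 0 0 -148 -15 0 0 0; 0 0 -165 -50 0 0 0; 0 0 -160 -90 4 0 0"

```text
clock: 9.17
tool_pos: [0.4957, -0.1051, 0.2506]
tool_rot: [-97.7, -0.1, -51.7]
force: [1.4, -0.3, 1.8]
gripper_width: -0.003
```

Emit:
carry_out --steps "0 0 8 -38 3 0 0; 0 0.5 12 -68 6 0 0; 0 0.5 12 -85 8 0 0; 0 0.5 12 -85 8 0 0; 0 0.5 12 -85 8 0 0"

```text
clock: 9.58
tool_pos: [0.4216, -0.1652, 0.2472]
tool_rot: [-90.3, -0.0, -52.5]
force: [1.0, 1.5, 0.3]
gripper_width: 0.003
```

```bash
python3 - <<'E'
from h import *
w=cam("wrist");print(pose()[0],pose()[2]["tool_rot"]);u=proj(w,[[.5113,-.0945,.058]])[0];print(u)
x,y=int(u[0])-50,max(0,int(u[1])-48);print(x,y)
crop(w,x,y,x+100,y+100,"w11c.png",6)
E
python3 look.py s11.png
```

```text
[ 0.42291387 -0.16362437  0.24726321] [-9.02375868e+01 -2.56291444e-02 -5.23365138e+01]
[278.20952705  75.62643902]
228 27
red [320 170  12  12 105] [325.5047619  175.79047619]
pose [ 0.42365177 -0.16257581  0.24720881] [0.95889007 0.83672938 0.00250317]
```

View pics/w11c.png

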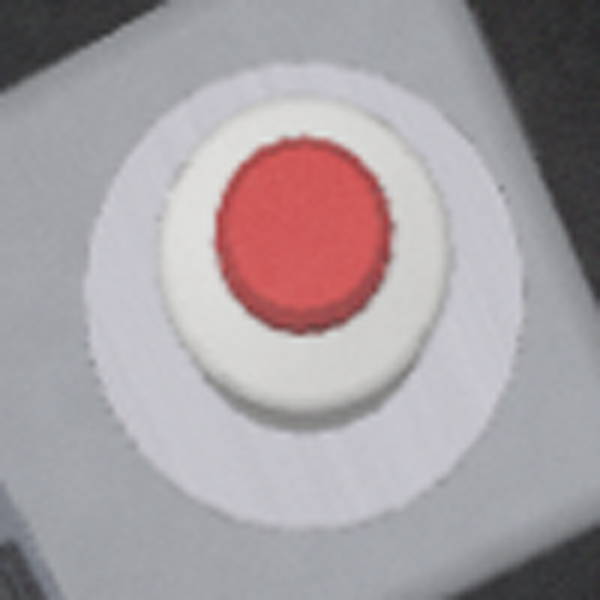

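View pics/s11.png

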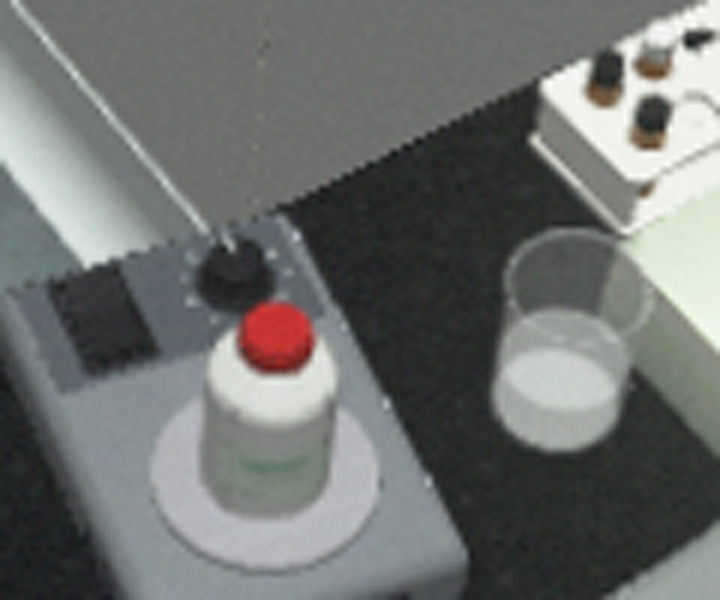

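```bash
python3 - <<'E'
from fit import *
w=cam("wrist");s=cam("side")
crop(w,228,27,328,127,"w12c.png",6)
g=w["img"]; 
# plate edge points by radial gradient
hsv=cv2.cvtColor(g,cv2.COLOR_BGR2HSV)
F=lambda uv:np.array(uv,float)/6+[228,27]-0.42
pl=cast(w,F([(86,285),(95,355),(125,425),(180,485),(240,518),(305,527),(375,515),(440,475),(490,415),(518,345),(522,285),(508,205),(460,132),(390,80),(310,62),(240,72),(160,120),(108,195)]),.058)
b=cast(w,F([(225,403),(250,420),(275,429),(303,433),(332,430),(360,420),(390,398)]),.058)
A,B=fitc(pl),fitc(b,.0225); print(A,B,(B[0]-A[0][:2])*1000)
C=cast(w,F([(303,223)]),.14)[0];print("cap",C,(C[:2]-A[0][:2])*1000)
F2=lambda uv:np.array(uv,float)/6+[280,120]-0.42
pl=cast(s,F2([(150,470),(160,510),(190,545),(230,563),(270,570),(320,560),(360,530),(378,490),(375,455),(155,445),(175,415),(205,393)]),.058)
b=cast(s,F2([(200,465),(212,490),(235,508),(265,517),(295,512),(317,497),(329,478)]),.058)
A,B=fitc(pl),fitc(b,.0225); print("side",A,B,(B[0]-A[0][:2])*1000)
E
```

```text
(array([ 0.51240675, -0.09175835,  0.03915103]), np.float64(0.0003578719880239292)) (array([ 0.51220536, -0.09194589]), np.float64(6.113566636627848e-05)) [-0.20139092 -0.18753964]
cap [ 0.51257067 -0.09179248  0.14      ] [ 0.16391676 -0.03413041]
side (array([ 0.51125198, -0.09518116,  0.03982824]), np.float64(0.0003635889973586312)) (array([ 0.50864109, -0.09144199]), np.float64(0.0005089813758521293)) [-2.61088982  3.73917208]
```

View pics/w12c.png

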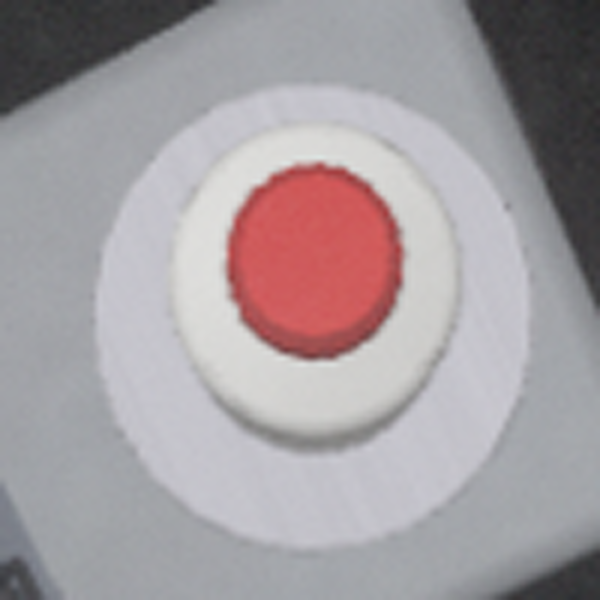

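```bash
python3 - <<'E'
from fit import *
s=cam("side")
print(cast(s,[(325.8,175.1)],.14)[0])
print("expected base outline px in crop if centred at plate:")
c=np.array([.5113,-.0951])
th=np.linspace(0,2*np.pi,13)[:-1]
for r in(.0225,.04):
  P=np.c_[c[0]+r*np.cos(th),c[1]+r*np.sin(th),0*th+.058]; q=(proj(s,P)-[280,120]+.42)*6; print(r,q[:,0].min().round(),q[:,0].max().round(),q[:,1].min().round(),q[:,1].max().round())
P=np.c_[c[0]+.0125*np.cos(th),c[1]+.0125*np.sin(th),0*th+.14]; q=(proj(s,P)-[280,120]+.42)*6; print(q[:,0].min().round(),q[:,0].max().round(),q[:,1].min().round(),q[:,1].max().round())
b=cv2.convertScaleAbs(s["img"][180:225,295:355],alpha=1.6,beta=-60); cv2.imwrite("pics/s11z.png",cv2.resize(b,None,fx=12,fy=12,interpolation=cv2.INTER_NEAREST))
E
```

```text
[ 0.51270638 -0.09660534  0.14      ]
expected base outline px in crop if centred at plate:
0.0225 201.0 328.0 423.0 526.0
0.04 152.0 378.0 384.0 567.0
239.0 315.0 299.0 358.0
```

View pics/s11z.png

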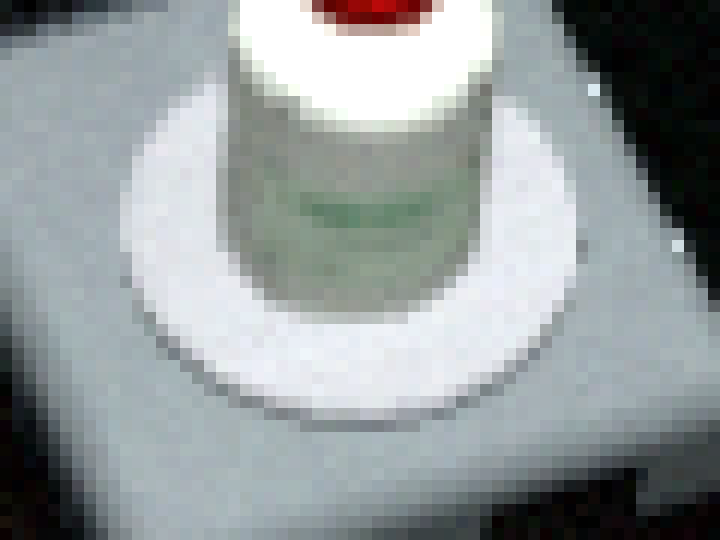

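```bash
python3 - <<'E'
from h import *
w=cam("wrist");crop(w,160,70,270,180,"w13.png",6);p,R,o=pose();print(p,o["tool_rot"],o["joint_positions"].round(1))
x=np.array([.895,-.446,0]);y=np.array([.446,.895,0]);c=np.array([.5113,-.0947,0])
for n,a in dict(pivot=(-93,-26,53),front=(-111,-26,59),press=(-106,-26,57)).items():
    P=c+(x*a[0]+y*a[1]+np.array([0,0,1])*a[2])/1000; print(n,P,(proj(w,[P])-[160,70])*6)
E
```

```text
[ 0.42375092 -0.16169851  0.24672157] [-9.01754004e+01  8.37225776e-02 -5.20493034e+01] [ 67.7   8.4 -54.2 112.    7.7  63.4 -41.7]
pivot [ 0.416469 -0.076492  0.053   ] [[344.36961478 419.4100387 ]]
front [ 0.400359 -0.068464  0.059   ] [[254.83535736 463.74660073]]
press [ 0.404834 -0.070694  0.057   ] [[280.26534797 451.18596213]]
```

View pics/w13.png

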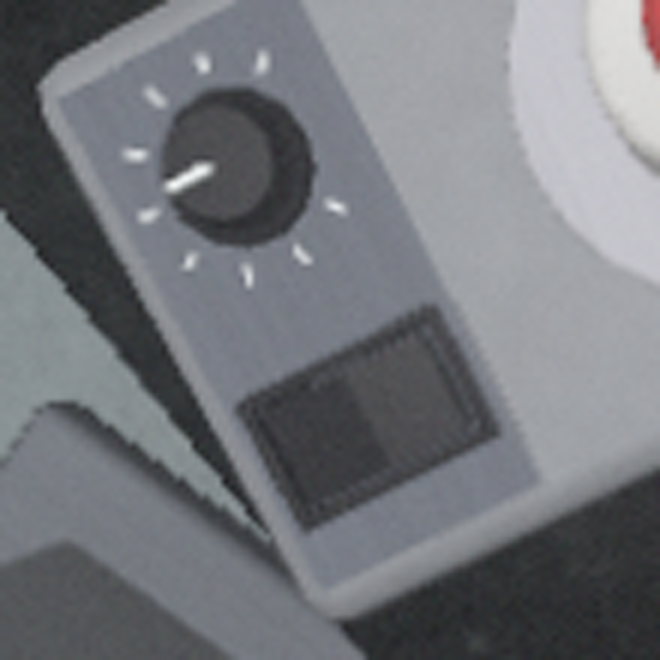

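```bash
python3 - <<'E'
from fit import *
w=cam("wrist")
F=lambda uv:np.array(uv,float)/6+[160,70]-0.42
P=cast(w,F([(240,402),(430,303),(500,435),(308,528)]),.051);print(P.round(4),P.mean(0))
q=cast(w,F([(366,416)]),.053);print("ridge",q)
crop(w,228,27,328,127,"w14c.png",6)
t=cam("top");crop(t,160,150,300,270,"t14.png",5)
E
```

```text
[[ 0.4065 -0.0579  0.051 ]
 [ 0.4437 -0.0761  0.051 ]
 [ 0.432  -0.1011  0.051 ]
 [ 0.3946 -0.082   0.051 ]] [ 0.41918506 -0.07927009  0.051     ]
ridge [[ 0.41944324 -0.07883594  0.053     ]]
```

View pics/w14c.png

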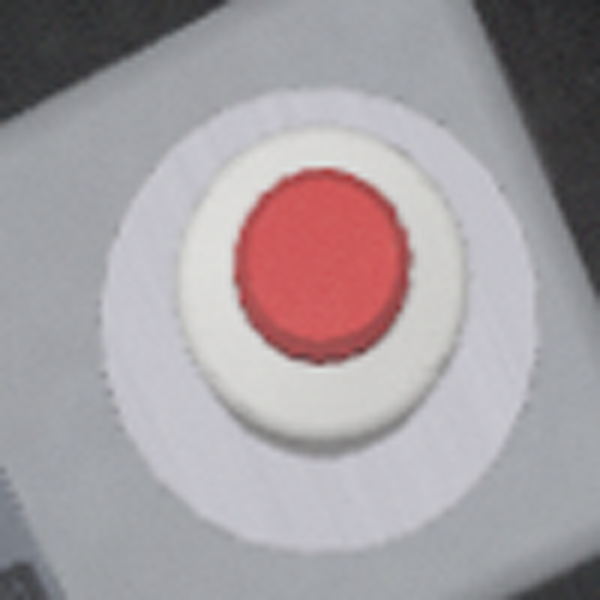

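```bash
python3 - <<'E'
from h import *
R=rot(37.733,12);p=np.array([.53157,-.07809,.0715])
rx=lambda a:Ro.from_rotvec([a,0,0],degrees=True).as_matrix()
p=p+R@np.array([0,-160,-90])/1000;R=R@rx(4);p=p+R@np.array([.5,12,-85])/1000;R=R@rx(8)
print(p,pose()[0])
for q in ([.4068,-.0728,.20],[.4068,-.0728,.08]): print(rel(p,R,q,rot(63.7,0)))
E
```

```text
[ 0.42067137 -0.16453649  0.24666217] [ 0.42335333 -0.16211037  0.24663067]
(array([-81. ,  46.7,  45.2]), array([  0.  , -25.97,   0.  ]))
(array([-81. , 166.7,  45.2]), array([  0.  , -25.97,   0.  ]))
```

Emit:
carry_out --steps "0 -25 10 10 0 -6 0; 0 -50 25 22 0 -12 0; 0 -70 40 35 0 -18 0; 0 -81 60 41.5 0 -24 0; 0 -81 90 41.5 0 -26 0; 0 -81 120 41.5 0 -26 0; 0 -81 150 41.5 0 -26 0; 0 -81 160 41.5 0 -26 0"

```text
clock: 10.65
tool_pos: [0.4029, -0.0729, 0.0832]
tool_rot: [-90.2, 0.5, -26.2]
force: [-0.3, 0.1, 0.2]
gripper_width: -0.002
```

Emit:
carry_out --steps "0 0 0 0 0 0 0; 0 0 0 0 0 0 0"

```text
clock: 10.82
tool_pos: [0.4053, -0.0731, 0.0864]
tool_rot: [-90.1, 0.2, -26.2]
force: [0.2, 1.0, 0.4]
gripper_width: 0.002
```

```bash
python3 - <<'E'
from h import *
s=cam("side"); crop(s,270,120,390,220,"s15.png",6)
w=cam("wrist"); cv2.imwrite("pics/w15.png",w["img"])
p,R,o=pose();print(p,o["tool_rot"],o["force"],o["joint_positions"].round(1)); print(rel(p,R,[.4068,-.0728,.062],rot(63.7,0)))
print((proj(s,[p,p+R@[0,-.02,0]])-[270,120])*6)
E
```

```text
[ 0.40648431 -0.07391754  0.08759619] [-9.01553670e+01  3.94790579e-02 -2.62169321e+01] [-0.41350516  0.19240618  1.18509678] [ 53.3  21.  -53.4 126.3  24.8  43.7 -42.9]
(array([-0.2, 25.6,  1.2]), array([ 0.16,  0.08, -0.04]))
[[143.53278403 222.91720542]
 [143.75166435 186.23025347]]
```

View pics/s15.png

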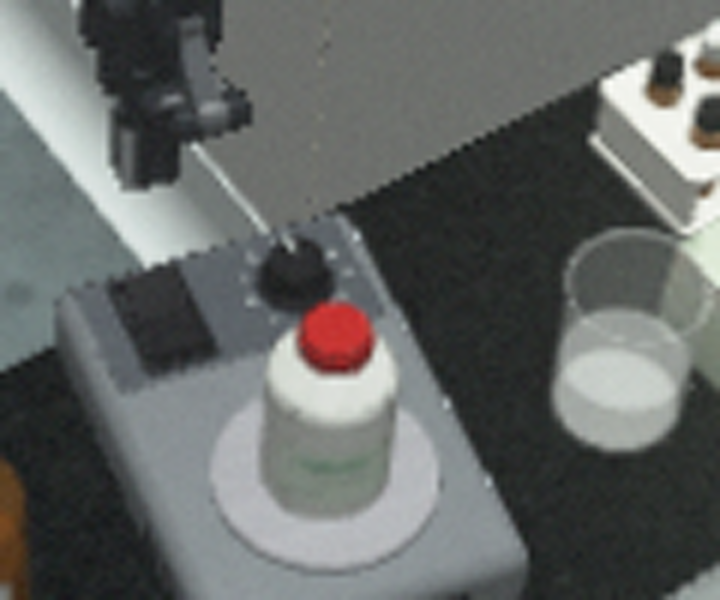

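View pics/w15.png

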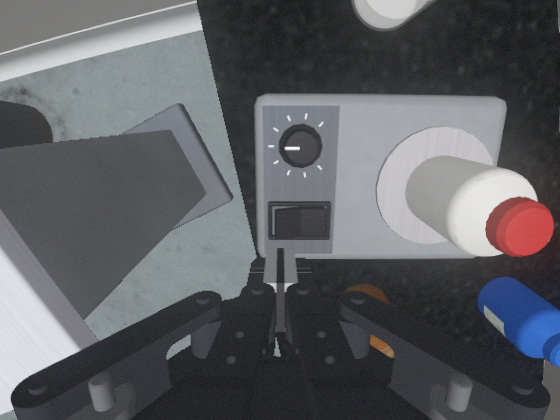

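```bash
python3 - <<'E'
from h import *
s=cam("side");w=cam("wrist");p,R,o=pose();print(p)
for q in [(0,0,0),(0,0,.011),(0,0,-.011),(.01,0,0),(-.01,0,0),(0,-.02,0),(0,-.02,.011)]:
    P=p+R@np.array(q); print(q,((proj(s,[P])-[270,120])*6).round(),proj(w,[P]).round(1))
p=np.array([.5316,-.0785,.0715]);R=rot(37.733,12)
for q in [(0,0,0),(0,0,.011),(0,0,-.011),(.01,0,0),(-.01,0,0)]:
    print(q,((proj(s,[p+R@np.array(q)])-[280,120])*6).round())
crop(s,270,120,390,220,"s16.png",6); crop(w,220,200,340,300,"w16.png",6)
E
```

```text
[ 0.40652825 -0.07447607  0.08780781]
(0, 0, 0) [[143. 223.]] [[280.4 243.9]]
(0, 0, 0.011) [[171. 215.]] [[280.4 226.1]]
(0, 0, -0.011) [[114. 232.]] [[280.3 261. ]]
(0.01, 0, 0) [[153. 244.]] [[297.5 243.9]]
(-0.01, 0, 0) [[133. 203.]] [[263.3 243.9]]
(0, -0.02, 0) [[143. 187.]] [[280.4 258.6]]
(0, -0.02, 0.011) [[172. 178.]] [[280.4 239. ]]
(0, 0, 0) [[340. 453.]]
(0, 0, 0.011) [[371. 459.]]
(0, 0, -0.011) [[310. 446.]]
(0.01, 0, 0) [[339. 476.]]
(-0.01, 0, 0) [[342. 429.]]
```

View pics/s16.png

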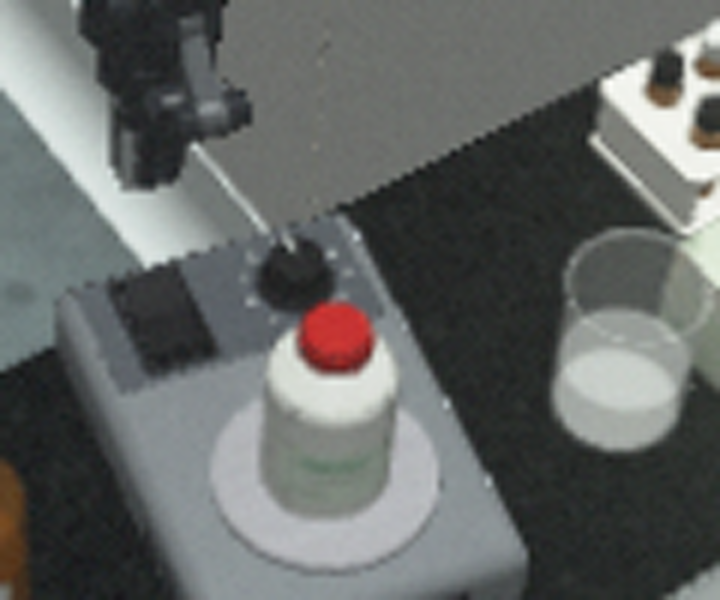

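View pics/w16.png

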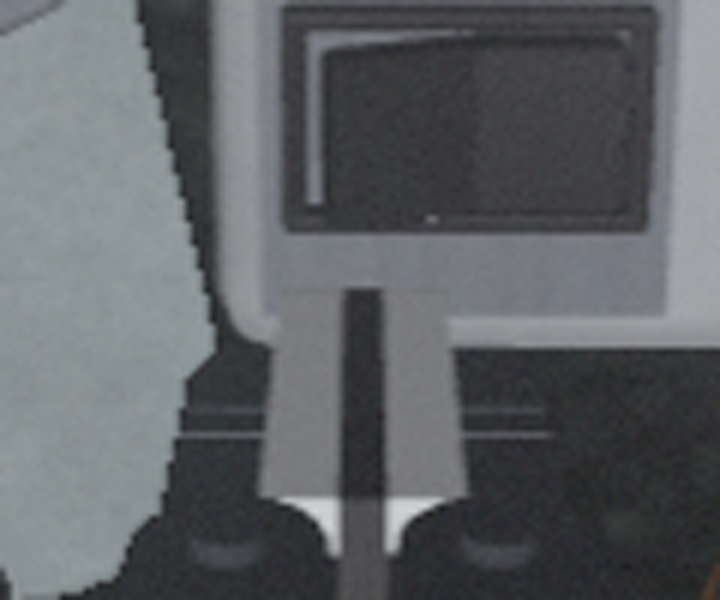

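Emit:
carry_out --steps "0 0 8 1 0 0 0; 0 0 16 1 0 0 0; 0 0 20 1 0 0 0; 0 0 23 1 0 0 0; 0 0 25 1 0 0 0; 0 0 27 1 0 0 0; 0 0 28 1 0 0 0"

```text
clock: 11.6
tool_pos: [0.4056, -0.0733, 0.0584]
tool_rot: [-90.2, 0.1, -26.2]
force: [-0.2, 0.7, -0.9]
gripper_width: 0.001
```

```bash
python3 - <<'E'
from h import *
s=cam("side");p,R,o=pose();print(p,o["force"])
print((proj(s,[p,p+R@[0,-.02,0]])-[270,120])*6)
crop(s,270,120,390,220,"s17.png",6)
E
```

```text
[ 0.40554388 -0.0732903   0.0584047 ] [-0.35654385  1.02845445 -0.03997584]
[[142.73219426 272.19969316]
 [143.00394307 237.09545947]]
```

View pics/s17.png

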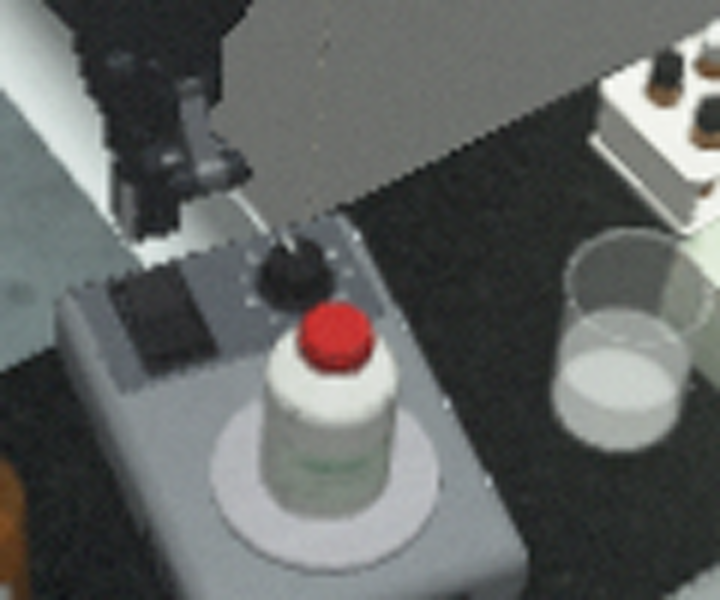

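Emit:
carry_out --steps "0 0 4 0 0 0 0; 0 0 8 0 0 0 0; 0 0 11 0 0 0 0; 0 0 14 0 0 0 0; 0 0 14 0 0 0 0"

```text
clock: 12.07
tool_pos: [0.4051, -0.0733, 0.0441]
tool_rot: [-90.2, 0.2, -26.2]
force: [-0.0, 0.2, 0.8]
gripper_width: -0.003
```

Emit:
carry_out --steps "0 0 1.5 0 0 0 0; 0 0 3 0 0 0 0; 0 0 4 0 0 0 0; 0 0 4 0 0 0 0"

```text
clock: 12.4
tool_pos: [0.4055, -0.0734, 0.0406]
tool_rot: [-90.2, 0.1, -26.3]
force: [-0.5, -0.0, 0.6]
gripper_width: -0.002
```

```bash
python3 - <<'E'
from h import *
s=cam("side");p,R,o=pose();print(p,o["force"])
print((proj(s,[p,p+R@[0,-.02,0]])-[270,120])*6)
crop(s,270,120,390,220,"s18.png",6)
w=cam("wrist"); crop(w,220,160,340,280,"w18.png",6)
E
```

```text
[ 0.40553918 -0.0733975   0.04063025] [-0.36108915  1.1519013   0.21415283]
[[142.47948891 302.77048152]
 [142.74448212 268.54424974]]
```

View pics/s18.png

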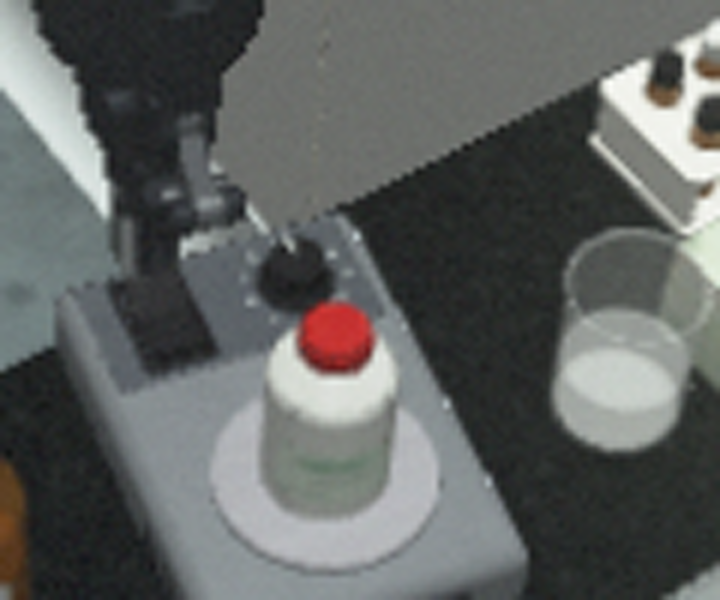

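View pics/w18.png

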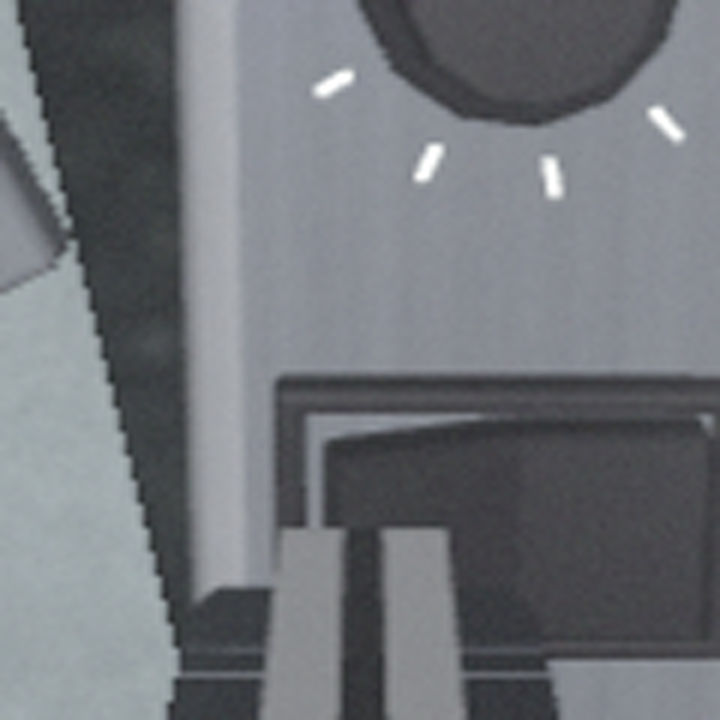

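Emit:
carry_out --steps "0 0.5 -1 2 0 0 0; 0 1 -1 4 0 0 0; 0 1 0 4 0 0 0; 0 1 1.5 4 0 0 0; 0 1 3 4 0 0 0; 0 1 3 4 0 0 0"

```text
clock: 13.0
tool_pos: [0.4079, -0.0703, 0.0373]
tool_rot: [-90.2, 0.2, -26.3]
force: [-0.9, 0.5, 0.3]
gripper_width: 0.004
```

Emit:
carry_out --steps "0 0 1 0 0 0 0; 0 0 2 0 0 0 0; 0 0 2 0 0 0 0"

```text
clock: 13.25
tool_pos: [0.4081, -0.0703, 0.0355]
tool_rot: [-90.2, 0.1, -26.3]
force: [-0.2, 0.4, -0.4]
gripper_width: -0.003
```

```bash
python3 - <<'E'
from h import *
p,R,o=pose();print(p,o["force"])
s=cam("side");crop(s,270,120,390,220,"s19.png",6)
w=cam("wrist"); crop(w,220,160,340,280,"w19.png",6)
E
```

```text
[ 0.40807755 -0.07025903  0.0354761 ] [-0.18025395  0.36598475 -0.38819319]
```

View pics/w19.png

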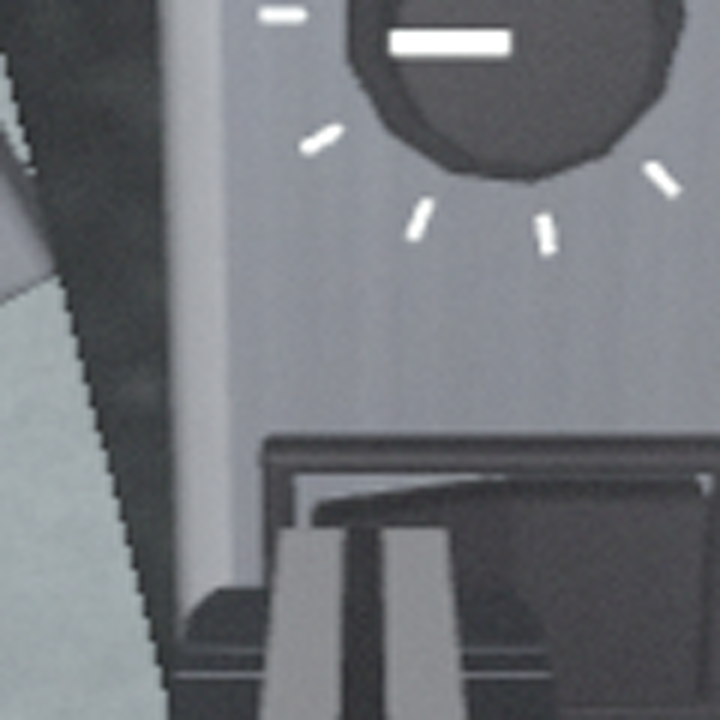

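View pics/s19.png

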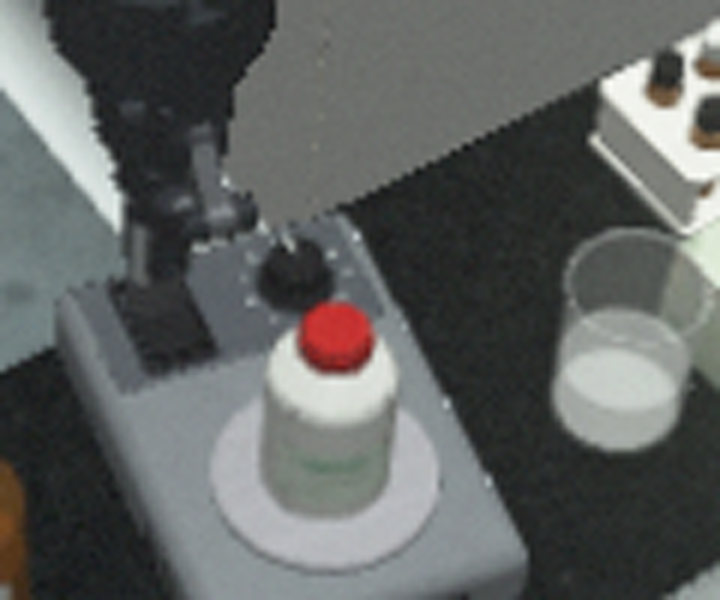

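Emit:
carry_out --steps "0 0 1 0 0 0 0; 0 0 2 0 0 0 0; 0 0 3 0 0 0 0; 0 0 3 0 0 0 0"

```text
clock: 13.68
tool_pos: [0.4081, -0.0703, 0.0325]
tool_rot: [-90.2, 0.1, -26.3]
force: [0.2, -0.2, 0.9]
gripper_width: 0.003
```

Emit:
carry_out --steps "0 0 1 0 0 0 0; 0 0 2 0 0 0 0; 0 0 2 0 0 0 0"

```text
clock: 13.93
tool_pos: [0.4078, -0.0701, 0.0305]
tool_rot: [-90.2, 0.2, -26.2]
force: [-1.4, 0.9, 1.9]
gripper_width: -0.001
```

```bash
python3 - <<'E'
from h import *
p,R,o=pose();print(p,o["force"])
s=cam("side");crop(s,270,120,390,220,"s20.png",6)
w=cam("wrist"); crop(w,220,160,340,280,"w20.png",6)
E
```

```text
[ 0.40782846 -0.07006293  0.03052125] [-1.39984995  0.85242358  1.88897082]
```

View pics/w20.png

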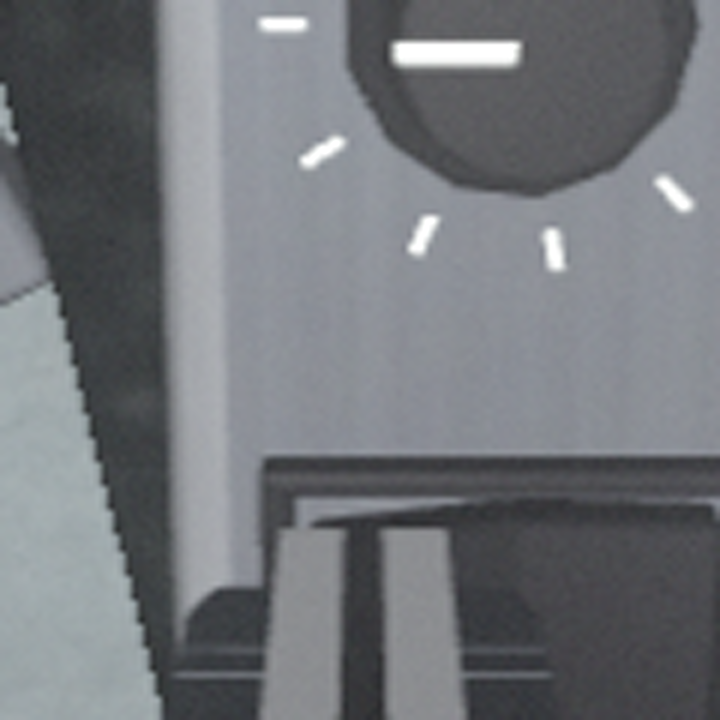

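View pics/s20.png

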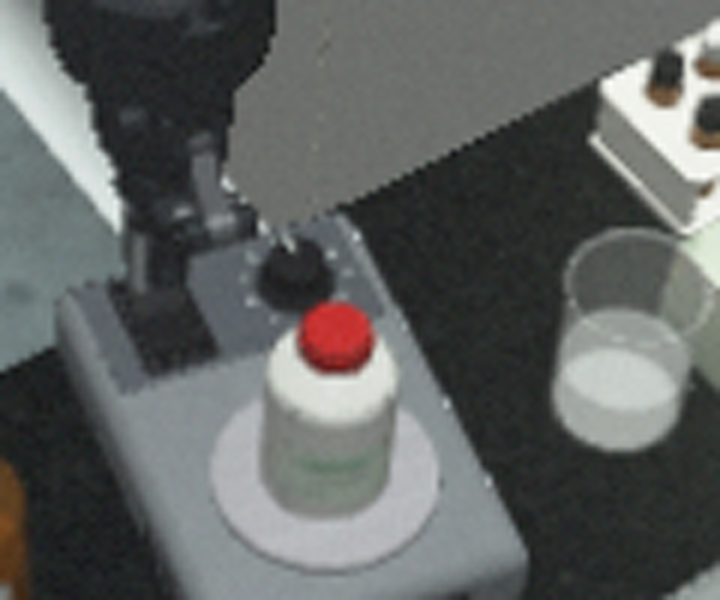

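Emit:
carry_out --steps "0 0 1 0 0 0 0; 0 0 2 0 0 0 0; 0 0 2.5 0 0 0 0; 0 0 2.5 0 0 0 0"

```text
clock: 14.37
tool_pos: [0.408, -0.0703, 0.028]
tool_rot: [-90.2, 0.1, -26.3]
force: [-0.9, 0.4, 0.8]
gripper_width: 0.001
```

```bash
python3 - <<'E'
from h import *
p,R,o=pose();print(p,o["force"])
w=cam("wrist"); crop(w,220,160,340,280,"w21.png",6)
E
```

```text
[ 0.40802706 -0.07026114  0.02803368] [-0.89857468  0.41632999  0.84015303]
```

View pics/w21.png

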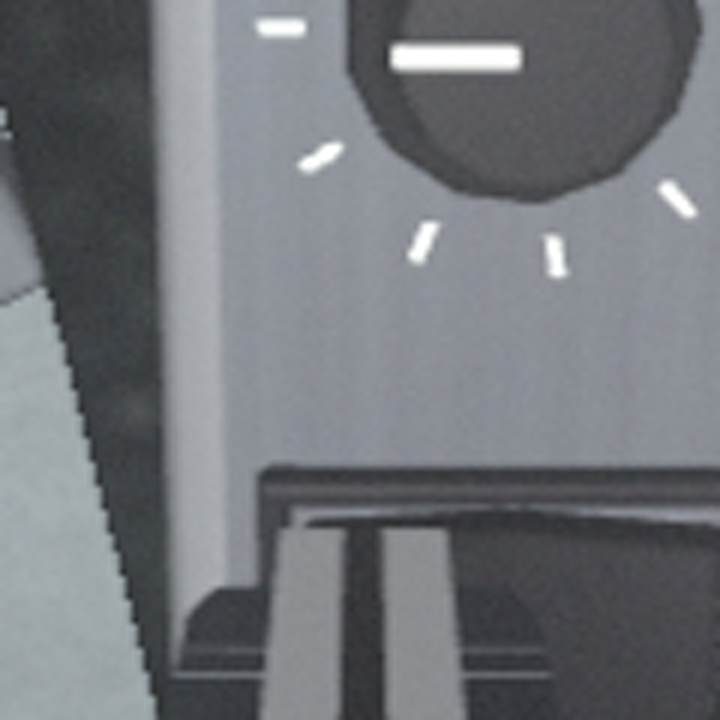

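Emit:
carry_out --steps "0 0 1 0 0 0 0; 0 0 2 0 0 0 0; 0 0 2 0 0 0 0"

```text
clock: 14.67
tool_pos: [0.4082, -0.0703, 0.026]
tool_rot: [-90.2, 0.1, -26.3]
force: [0.2, -0.3, 0.8]
gripper_width: 0.003
```

Emit:
carry_out --steps "0 0 1 0 0 0 0; 0 0 1.5 0 0 0 0; 0 0 1.5 0 0 0 0"

```text
clock: 14.92
tool_pos: [0.4084, -0.0704, 0.0255]
tool_rot: [-90.3, 0.1, -26.2]
force: [-4.5, 1.6, 17.1]
gripper_width: -0.002
```

```bash
python3 - <<'E'
from h import *
p,R,o=pose();print(p,o["force"])
w=cam("wrist"); crop(w,220,160,340,280,"w22.png",6)
E
```

```text
[ 0.40839223 -0.07039044  0.0254714 ] [-4.48663708  1.64864342 17.11434361]
```

View pics/w22.png

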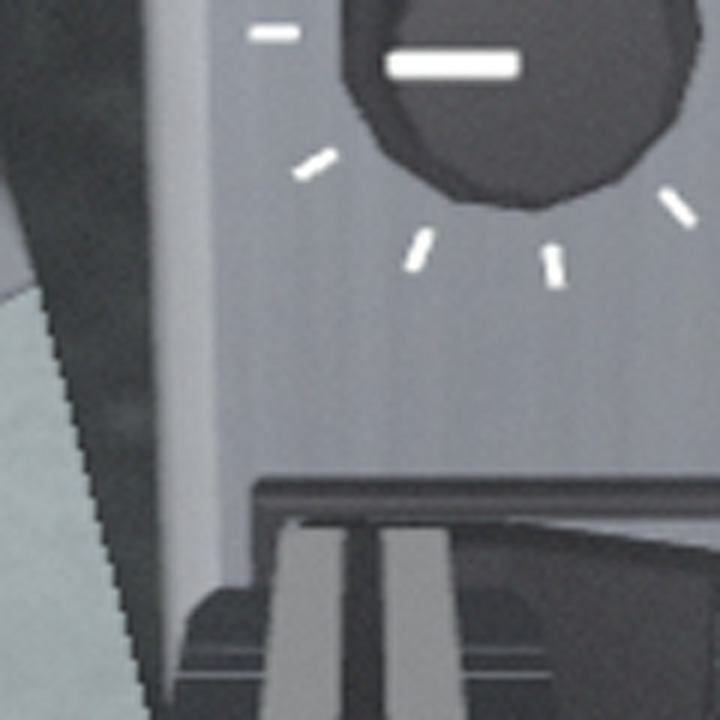

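Emit:
carry_out --steps "0 0 -3 0 0 0 0; 0 0 -20 0 0 0 0; 0 0 -50 0 0 0 0; 0 0 -90 0 0 0 0; 0 0 -130 0 0 0 0; 0 0 -170 0 0 0 0; 0 20 -205 -20 0 6 0; 0 40 -222 -45 0 12 0"

```text
clock: 15.63
tool_pos: [0.4272, -0.1267, 0.2509]
tool_rot: [-90.2, -0.3, -38.2]
force: [1.9, -1.5, 0.1]
gripper_width: 0.001
```

Emit:
carry_out --steps "0 20 0 -25 0 6 0; 0 35 0 -45 0 13 0; 0 35 0 -45 0 13 0; 0 35 0 -45 0 13 0; 0 35 0 -45 0 13 0"

```text
clock: 16.05
tool_pos: [0.4245, -0.1842, 0.2466]
tool_rot: [-90.2, 0.1, -51.2]
force: [-0.2, 0.5, -0.5]
gripper_width: 0.004
```

```bash
python3 - <<'E'
from h import *
p,R,o=pose();print(p,o["tool_rot"],o["force"],o["clock"])
w=cam("wrist"); cv2.imwrite("pics/w23.png",w["img"]); s=cam("side");crop(s,270,120,390,220,"s23.png",6)
print(proj(w,[[.5118,-.0945,.058],[.409,-.074,.053]]))
E
```

```text
[ 0.42450526 -0.18417577  0.24661534] [-9.02094785e+01  7.47759028e-02 -5.11619892e+01] [-0.16670801  0.47701524 -0.5239993 ] 16.05
[[265.82449147  65.83939904]
 [195.997125   130.4528428 ]]
```

View pics/w23.png

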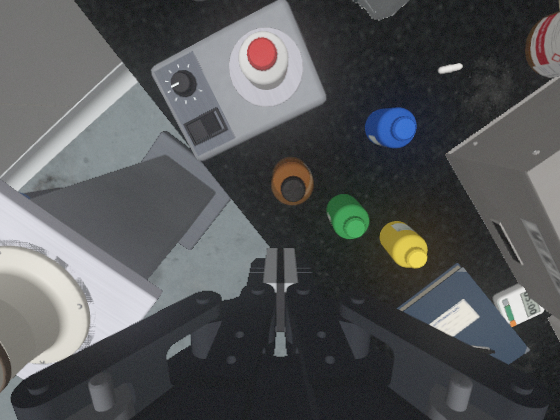

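View pics/s23.png

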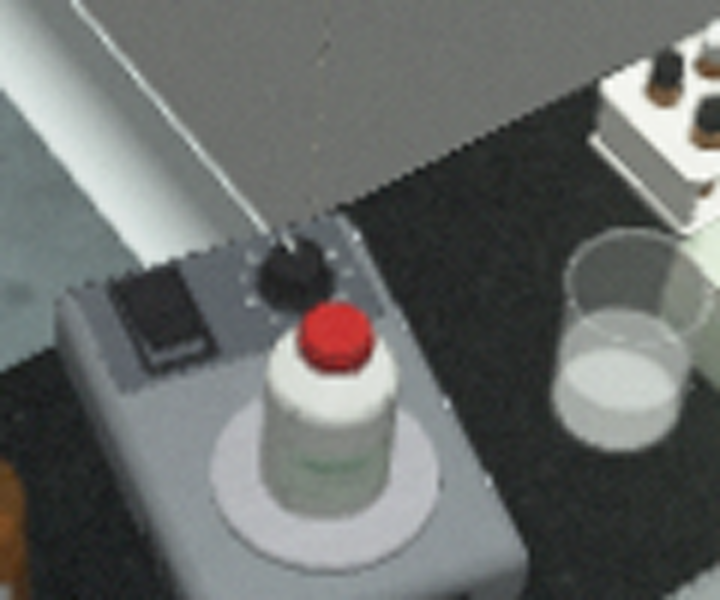

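Emit:
carry_out --steps "0 25 -15 -25 0 0 0; 0 50 -30 -50 0 0 0; 0 75 -40 -75 0 0 0; 0 105 -50 -100 0 0 0; 0 135 -50 -125 0 0 0; 0 165 -50 -150 0 0 0; 0 195 -50 -175 0 0 0; 0 225 -50 -200 0 0 0"

```text
clock: 16.82
tool_pos: [0.4101, -0.4863, 0.2975]
tool_rot: [-90.2, 0.0, -51.1]
force: [-0.2, 0.6, 0.5]
gripper_width: -0.004
```

```bash
python3 - <<'E'
from h import *
p,R,o=pose();print(p,o["force"],o["clock"])
t=cam("top");crop(t,160,150,300,270,"t24.png",5)
s=cam("side");crop(s,270,120,390,220,"s24.png",6)
E
```

```text
[ 0.41009598 -0.48626104  0.29749928] [-0.24340758  0.62071347  0.50535273] 16.8167
```

View pics/t24.png

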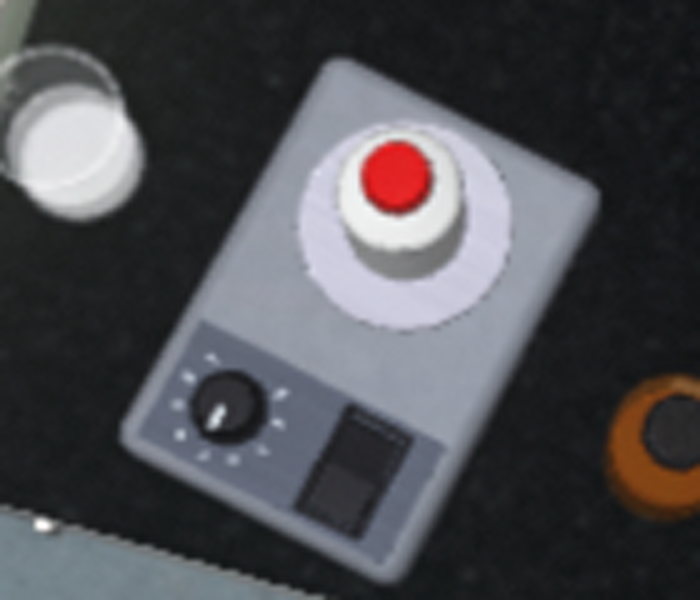

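```bash
python3 - <<'E'
from fit import *
t=cam("top")
F=lambda uv:np.array(uv,float)/5+[160,150]-0.4
# automatic plate mask (bright, low sat) -> edge points
img=t["img"][150:270,160:300]; big=cv2.resize(img,None,fx=5,fy=5,interpolation=cv2.INTER_CUBIC)
b=big[...,0].astype(int);r=big[...,2].astype(int)
def edge(c,ang,r0,r1,lo):
    rr=np.arange(r0,r1,.5);x=c[0]+rr*np.cos(ang);y=c[1]+rr*np.sin(ang)
    v=cv2.remap(cv2.cvtColor(big,cv2.COLOR_BGR2GRAY).astype(np.float32),x.astype(np.float32)[None],y.astype(np.float32)[None],1)[0]
    g=np.gradient(cv2.GaussianBlur(v[None],(9,1),2)[0]);k=np.argmax(g) if lo else np.argmin(g);return x[k],y[k],g[k]
pl=[edge((405,226),a,92,122,False) for a in np.radians(np.arange(-80,260,10))]
pl=np.array(pl);A=fitc(cast(t,F(pl[:,:2]),.058));print("plate",A)
ba=np.array([edge((405,222),a,45,75,True) for a in np.radians(np.arange(20,161,10))]);B=fitc(cast(t,F(ba[:,:2]),.058),.0225);print("base",B,(B[0]-A[0][:2])*1000); print(ba.round(1).tolist())
C=cast(t,F([(397,176)]),.14)[0];print("cap",C,(C[:2]-A[0][:2])*1000)
E
```

```text
plate (array([ 0.5108862 , -0.0943335 ,  0.03933279]), np.float64(0.005606538599877371))
base (array([ 0.5117192, -0.0945074]), np.float64(0.0005078612687938605)) [ 0.83300132 -0.17390417]
[[461.9, 242.7, 5.6], [457.0, 252.0, 5.7], [451.3, 260.9, 5.9], [442.9, 267.2, 6.1], [434.0, 272.2, 5.3], [425.2, 277.4, 5.5], [415.2, 279.6, 6.1], [405.0, 281.0, 4.6], [394.8, 280.1, 5.5], [384.8, 277.4, 4.9], [375.8, 272.7, 5.0], [367.1, 267.2, 5.1], [358.3, 261.2, 4.5], [353.5, 251.8, 5.3], [348.6, 242.5, 5.6]]
cap [ 0.50987833 -0.09524187  0.14      ] [-1.00786902 -0.90836795]
```

```bash
python3 -c "
from cell import *
print(job_done())"
```

```text
the job is handed in; nothing more can be done
None
```

The white bottle stands upright in the middle of the plate and the rocker switch is pressed on; the job was handed in at about 17 s of the 48 s allowed.

**Bottle:** I slid it about 21 mm across the plate in slow pushes with the shut fingertips, without gripping it. The hand leaned back so the tips led. My last measurements of its offset from the plate centre were:

| View | Base offset (mm) | Cap offset (mm) |
|---|---|---|
| Wrist, before the switch was pressed | 0.3 | 0.2 |
| Top, at the end | 0.85 | 1.4 |

**Switch:** I pressed the front half down to its stop, reading 17 N on the wrist. Side and top views after I let go show the front end down and the back end up. The amber bottle and the beaker look unmoved, and the arm is clear of everything.

**Checks that disagreed:**
- **Side view of the base:** it put the bottle 4–5 mm off, away from the camera. This came mostly from reading the plate's dark rim as its edge. With the edge read correctly, about 1 mm is left, and the side view of the cap leans about 2 mm the other way.
- **Fingertip height:** in the images the fingertips sat about 20 mm above the reported tool point, and the switch reached its stop with that point at 25 mm rather than the 53 mm expected. So I pressed by force and sight. It also means the bottle was probably touched higher than the 10 to 25 mm asked for, perhaps 30 to 35 mm. It slid without tipping.

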